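# Set the glue timer's thumbwheel and lock it

### The job

Set the curing time on the bench timer: roll its big thumbwheel on by pushing the ridges down one after another from under the hood, until the pointer on the dial stands opposite the brass marker. Only then press the lock cap on top of the timer fully home, and leave the marker and the things standing around where they are.

Things in the scene. Friction and masses are not known exactly. Their poses are not given: they have to be found in the camera images.
- timer: fixed bench timer, grey housing on a black foot 160 x 86 x 12 mm, 206 mm high with its cap up. Origin on the worktop straight below the wheel's axle; z up, x from the open front (where the wheel shows) to the closed back, y along the axle toward the dial side. The foot spans x = -66 to +94 mm. Two cheeks (52 mm over their outsides, front edges at x = -16 mm) hold the wheel
- hood_edge (a point): middle of the hood's front lower edge, 43 mm in front of the axle, 152 mm above the worktop. The flat hood (60 mm wide, 6 mm thick) covers the wheel from here back, and a fixed tower 48 mm across and 28 mm high stands on it over the axle, so the ridges cannot be worked from straight above: come in from the front tilted about 45 degrees, pointing to the timer's +x and down
- axle (a point): middle of the thumbwheel, on its axle, 80 mm above the worktop. Hub radius 22 mm; six flat ridges 60 degrees apart stand out to radius 52 mm, each 30 mm wide (along y) and 7 mm thick
- wheel (a joint): turn of the black thumbwheel, rad, 0 to 5.5; grows as its front ridges are pushed DOWN (pointer clockwise as seen facing the dial). Stays where it is left by friction (0.12 N m, about 3 N at a ridge), no clicks. At value q ridges stand at elevations -90 deg - q + k x 60 deg (0 = front, timer's -x; +90 deg = up); the pointer is in line with the ridge k = 0
- marker (a joint): angle of the brass marker on the dial's rim, rad, same zero and direction as wheel: the pointer stands opposite the marker when both values agree. It differs from run to run and must not be moved
- pointer_tip (a point): outer end of the dark steel pointer on the dial, 32 mm from the axle, turns with the wheel. The dial plate is an upright aluminium disc 92 mm across, centred on the axle, on the timer's +y side (y = 30 to 34 mm)
- marker_tip (a point): the point of the brass marker (block 8 x 14 mm on the dial's rim), 32 mm from the axle
- cap (a joint): how far the lock cap is pressed down, m: 0 up, 0.008 fully home on its stop. It needs about 8 N all the way and stays where it is left
- cap_top (a point): centre of the top face of the black lock cap, a mushroom cap 40 mm across on the tower, over the axle; its top is 206 mm above the worktop when up. It is pressed straight down
- glue_bottle: white glue bottle with a pointed cap, 58 mm across, 190 mm tall, standing loose; origin at its foot
- gilding_pot: small round pot with a lid, 58 mm across, 50 mm high, standing loose; origin at its underside
- sanding_block: brown sanding block 65 x 101 x 32 mm, loose; origin at its underside

How it is judged:
By the outcome, as a careful person would: the job done as asked, in the order asked, and still so for the second after the job is handed in, with the robot touching nothing.
It also fails if it takes over 58 s, if anything falls off the work surface, if the arm or the gripper's body presses on something with over 40 N, if the wrist force passes 120 N, or if a joint passes its speed limit or range.

### The arm

A 6-joint arm with a two-finger parallel gripper is mounted at the origin on a cart in front of the work surface, level with it; the furniture and walls round the work are solid. World frame = base frame: x ahead of the robot, y to its left, z up, the work surface at z = 0. Lengths are in m, angles in rad, forces in N, time in s.
With the tool pointing down it reaches from about 0.325 to 0.775 m from the base axis. Payload 5.5 kg.
Tool frame: the origin (TCP) lies between the finger pads; the fingertips stand 22 mm ahead of it and the grasp point (between the pads) lies 3 mm ahead of it (nose_length is the distance from the TCP to the fingertips, in m); z points along the fingers, y is the direction in which the jaws open and shut (so a half turn about z gives the same grasp; the last joint's range is limited). The gripper opens to 88 mm and grips with 3 to 60 N. Pads are 20 mm wide; open, the fingers measure 115 mm over their backs; the gripper's body (75 mm by 178 mm) begins 61 mm behind the grasp point.
Start: joints at [1.08, 0.091, 1.231, -0, 1.82, -0.057], TCP at [0.252, 0.544, 0.224] pointing down, gripper open.
Joint ranges: [-2.87, 2.87], [-0.86, 2.18], [0.17, 2.46], [-1.51, 4.65], [0.06, 2.69], [-2.65, 2.65]. Speed limits (rad/s): [2.57, 2.57, 3.01, 3.14, 3.14, 3.14].

### API

Orientations are given as a rotation vector (axis times angle).
In Python, from rig import * gives the robot as it stands.
- The arm moves only by the tool servo_tool, never from a script. Its argument "steps" is a list of rows, each an object of numbers: "rx", "ry", "rz": the turn, a rotation vector about the world's x, y, z in rad; "dx", "dy", "dz": the shift along the world's x, y, z in mm; "claw": the closure in counts, from 0 (fully open) to 255 (shut). A call has 1 to 12 rows; each row shifts and turns the commanded pose from where the row before left it; what a row does not reach is not made up. A row lasts 1/10 s, in which the tool goes at most 50 mm and 8.59 degrees, less where a joint would pass 70% of its speed; a pose out of reach is approached as far as the arm can. A call with a gripper value outside its range is refused whole. The fingers move at their own pace and stop on an object; "squeeze" is the grip in N (left out, the last holds). Time passes only in rows, so rows that do not move let the fingers close. It gives the time, the measured TCP pose, the force and the opening at its end, in the units of the state.
- get_obs(): the state, without advancing time (a new reading comes with each control period).
- read_camera(name): name is "side" or "top"; returns a dict with "pixels" (480x640x3 uint8, red, green, blue), "depth" (480x640 float32, m along the optical axis (not along the pixel's ray), 0 where there is no reading), "camera_matrix" (3x3 intrinsics, pixels), "T" (4x4, takes a point from camera to world coordinates). Camera axes: x right, y down, z forward; pixel columns grow to the right and rows downward; lengths in m; the calibration is good to about 2 mm. A picture is of the moment at which its call begins.
- job_done(): hands the job in, once; it reports no verdict.
Trained networks look in a picture, given as the dict that the camera call returned (one of the last four; its "shot" number tells which), for a name from the list of things; names that differ only in an ending like _2 or _b are one class to them, and where a whole thing is asked for, a point or a joint stands for the part that bears it (a point fixed in the world has none). Each returns a list of dicts, best first, with "confidence" (0 to 1); they miss things now and then, are a little off and sometimes report something else, mostly with a low value. They report only what shows in the picture. A call takes as long as a camera call.
- regions_of(picture, name): "region" (480x640 bool, what is visible of it) and "at" ([column, row] in pixels, amid what is visible of it).
- place_of(picture, name): "at" ([column, row] in pixels: a listed point, or the origin of a listed thing).
The state is a dict: "t": time; "qpos": joint angles; "joint_vel": joint speeds; "effort": joint torques, N m; "tcp_pos": TCP position; "orientation": TCP orientation; "contact_force": force on the tool from outside, world axes, zero at the start; "wrist_torque": the same for the moment, N m; "width": opening from 0.0 (shut) to 1.0 (fully open).
Only numpy, scipy, OpenCV 4.12 (cv2) and the standard library are available. Lean on these libraries where they do the work, as an engineer would, in place of code of your own. Each camera call takes 0.05 s, during which the arm holds its last target.

## Working session

There is one attempt and no reset: what is moved stays moved. The work goes in short steps, Python scripts to look and compute and a tool call to move; the robot and the scene stay as the last step left them, time stands still between calls to the robot, and variables do not carry over. Pictures are saved under pics/ and viewed, and the job is handed in when it is done.

Besides the shell and the picture viewer there is one more tool, called after "Call:" as a command line: name --argument value ..., lists and objects as JSON in quotes. servo_tool: Moves the arm, as the interface text tells. Its arguments: {"type":"object","properties":{"steps":{"type":"array","items":{"type":"object","properties":{"rx":{"type":"number"},"ry":{"type":"number"},"rz":{"type":"number"},"dx":{"type":"number"},"dy":{"type":"number"},"dz":{"type":"number"},"claw":{"type":"number"}}}},"squeeze":{"type":"number"}},"required":["steps"]}

```bash
ls; mkdir -p pics; python3 - <<'E'
from rig import *
import cv2,numpy as np,pickle
print(get_obs())
for n in ["side","top"]:
    p=read_camera(n)
    pickle.dump(p,open(f"{n}0.pkl","wb"))
    cv2.imwrite(f"pics/{n}0.png",p["pixels"][:,:,::-1])
    print(n,p["camera_matrix"],p["T"].round(4))
    for t in ["hood_edge","axle","pointer_tip","marker_tip","cap_top","timer","glue_bottle","gilding_pot","sanding_block"]:
        for r in place_of(p,t)[:1]:
            u,v=r["at"]; 
            d=p["depth"][int(v),int(u)]
            K=p["camera_matrix"]; c=np.array([(u-K[0,2])/K[0,0]*d,(v-K[1,2])/K[1,1]*d,d,1])
            print(t,np.round(r["at"],1),round(r["confidence"],2),(p["T"]@c)[:3].round(4))
E
```

```text
pics
{'t': 0.0, 'qpos': array([ 1.08030008e+00,  9.18921167e-02,  1.23184894e+00,  2.98182393e-05,
        1.81980862e+00, -5.67092013e-02]), 'joint_vel': array([-0.00223271, -0.00145148, -0.00132481,  0.00040387,  0.00161618,
        0.00013718]), 'effort': array([ 1.51077093e-03, -4.46445286e+01, -4.06458557e+01,  6.98745763e-02,
        2.91039288e-02, -1.74433599e-04]), 'tcp_pos': array([0.252049  , 0.54417751, 0.22330784]), 'orientation': array([-6.75929920e-01, -3.06744477e+00,  2.94694325e-03]), 'contact_force': array([-0.95398045,  0.05196588,  0.30048381]), 'wrist_torque': array([ 0.00825664,  0.02353153, -0.01032562]), 'width': 1.0027062234870954}
side [[462.11102559   0.         316.16741442]
 [  0.         462.11102559 244.90879933]
 [  0.           0.           1.        ]] [[-0.955  -0.1755  0.2392  0.4117]
 [-0.2963  0.6079 -0.7367  0.5846]
 [-0.0161 -0.7744 -0.6325  0.6987]
 [ 0.      0.      0.      1.    ]]
hood_edge [326.4 225.6] 0.71 [ 0.6038 -0.0704  0.1871]
axle [316.  263.8] 0.78 [ 0.6087 -0.0186  0.1359]
pointer_tip [315. 295.] 0.42 [ 0.6108 -0.0147  0.058 ]
m
[... 396 characters left out ...]
.82544916 245.50452849]
 [  0.           0.           1.        ]] [[-0.0197 -0.9971  0.0733  0.5481]
 [-0.9997  0.0187 -0.0142 -0.081 ]
 [ 0.0128 -0.0735 -0.9972  1.0069]
 [ 0.      0.      0.      1.    ]]
hood_edge [329.9 239.5] 0.82 [ 0.6204 -0.1104  0.1558]
axle [309.9 242.4] 0.98 [ 0.6123 -0.0771  0.2041]
pointer_tip [295.1 258.8] 0.59 [ 0.5913 -0.0503  0.1136]
marker_tip [428.1 276.6] 0.68 [ 0.5562 -0.2977  0.0459]
cap_top [305.9 234.2] 0.93 [ 0.6257 -0.071   0.2013]
timer [311. 241.] 0.71 [ 0.6145 -0.0789  0.204 ]
glue_bottle [304.3 231.1] 0.67 [ 0.6304 -0.0686  0.2039]
gilding_pot [427.9 277. ] 0.79 [ 0.5554 -0.2965  0.0492]
sanding_block [425.4 198.8] 0.81 [ 0.7068 -0.3015  0.0294]
```

View pics/side0.png

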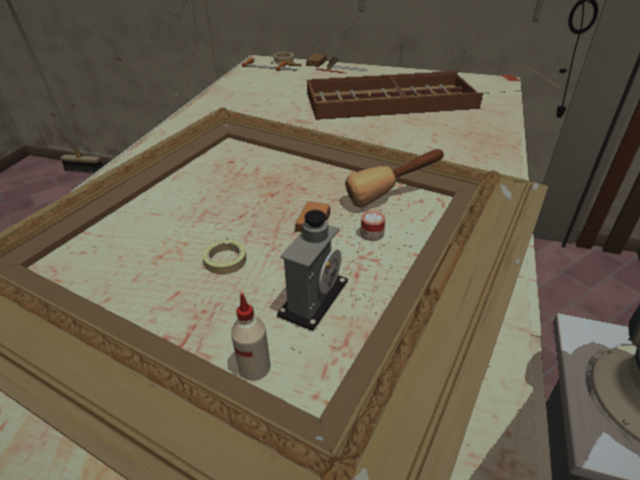

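View pics/top0.png

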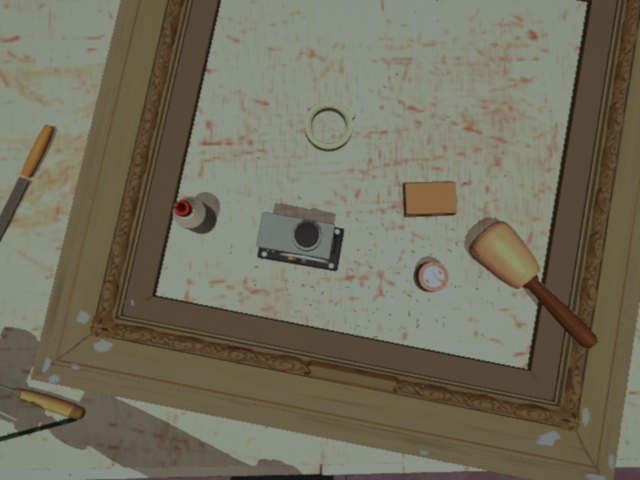

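```bash
python3 - <<'E'
import cv2,pickle
p=pickle.load(open("side0.pkl","rb"))["pixels"][:,:,::-1]
a=cv2.resize(p[180:330,240:430],(760,600),interpolation=cv2.INTER_CUBIC);cv2.imwrite("pics/side0z.png",a)
p=pickle.load(open("top0.pkl","rb"))["pixels"][:,:,::-1]
a=cv2.resize(p[170:320,240:430],(760,600),interpolation=cv2.INTER_CUBIC);cv2.imwrite("pics/top0z.png",a)
E
```

```text
(no output)
```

View pics/side0z.png

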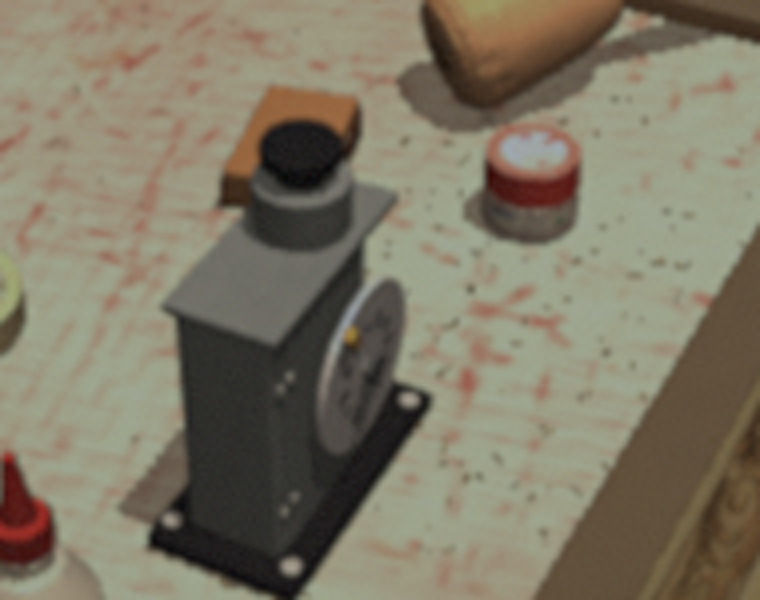

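View pics/top0z.png

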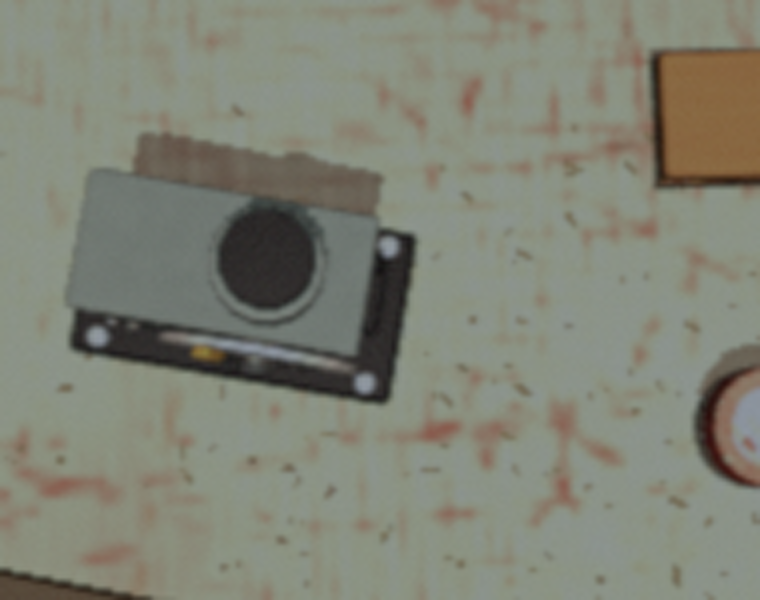

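```bash
cat > h.py <<'E'
import numpy as np,cv2
def proj(p,P):
    P=np.atleast_2d(P); T=np.linalg.inv(p["T"]); c=P@T[:3,:3].T+T[:3,3]; K=p["camera_matrix"]
    uv=c@K.T; return uv[:,:2]/uv[:,2:]
def cloud(p):
    d=p["depth"]; v,u=np.mgrid[:480,:640]; K=p["camera_matrix"]
    c=np.stack([(u-K[0,2])/K[0,0]*d,(v-K[1,2])/K[1,1]*d,d],-1)
    return c@p["T"][:3,:3].T+p["T"][:3,3]
def ray_plane(p,uv,n,d0):
    uv=np.atleast_2d(uv);K=p["camera_matrix"];r=np.c_[(uv[:,0]-K[0,2])/K[0,0],(uv[:,1]-K[1,2])/K[1,1],np.ones(len(uv))]@p["T"][:3,:3].T
    o=p["T"][:3,3]; s=(d0-o@n)/(r@n); return o+r*s[:,None]
E
python3 - <<'E'
from h import *
import pickle
for n in ["top","side"]:
    p=pickle.load(open(n+"0.pkl","rb")); C=cloud(p); X,Y,Z=C[...,0],C[...,1],C[...,2]
    near=(abs(X-.62)<.08)&(abs(Y+.06)<.12)
    m=near&(abs(Z-.158)<.008); pts=C[m]
    print(n,"hood n",m.sum(),"z",np.median(pts[:,2]))
    r=cv2.minAreaRect(pts[:,:2].astype(np.float32)*1000);print(r)
    m=near&(Z>.197); pts=C[m]; print("cap",m.sum(),pts.mean(0),pts.max(0),pts.min(0), cv2.minEnclosingCircle(pts[:,:2].astype(np.float32)*1000))
    h=np.histogram(Z[near],bins=np.arange(-.01,.22,.01));print(h[0])
E
```

```text
top hood n 1952 z 0.15674090167195415
((629.2105102539062, -52.35455322265625), (123.85663604736328, 60.25990295410156), 78.85365295410156)
cap 1696 [ 0.57052901 -0.0781272   0.77437799] [ 0.64522404 -0.05215619  1.00694444] [ 0.54814565 -0.09024359  0.19734879] ((596.684814453125, -74.66195678710938), 48.95167541503906)
[4351 1892  511    4   10   13   22   20   44   90   17   28   60   63
    0    0 1917   39   11  176    8  486]
side hood n 1037 z 0.1597255469382144
((629.0494384765625, -51.670982360839844), (124.39891815185547, 60.91728210449219), 79.03565216064453)
cap 291 [ 0.62433519 -0.06682334  0.20534747] [ 0.6448974  -0.05048603  0.20890671] [ 0.6061629  -0.0906032   0.19705163] ((625.8560180664062, -70.25962829589844), 20.343931198120117)
[ 205 3111  912  139  127  168  165  186  200  232  217  214  231  250
  197  188  629  449  106  217   38  265]
```

```bash
cat >> h.py <<'E'
YAW=np.deg2rad(78.95); TX=np.array([np.cos(YAW),np.sin(YAW),0]); TY=np.array([-np.sin(YAW),np.cos(YAW),0]); O=np.array([.6256,-.0703,0])
def t2w(P): P=np.atleast_2d(P); return O+P[:,:1]*TX+P[:,1:2]*TY+P[:,2:]*np.array([0,0,1.])
def rect(p,y=.034,s=8,half=50,ctr=(0,0)):
    # dial view seen facing the dial (from +y looking to -y): right = timer -x ; up=z
    g=np.arange(-half*s,half*s+1)/s/1000
    R,U=np.meshgrid(g,-g)
    P=np.stack([-R.ravel(),np.full(R.size,y),.08+U.ravel()],1)
    uv=proj(p,t2w(P)).reshape(R.shape+(2,)).astype(np.float32)+np.float32(ctr)
    return cv2.remap(p["pixels"],uv[...,0],uv[...,1],cv2.INTER_CUBIC)
E
python3 - <<'E'
from h import *
import pickle
for n in ["side"]:
    p=pickle.load(open(n+"0.pkl","rb"))
    a=rect(p,s=6)[:,:,::-1].copy()
    c=a.shape[0]//2
    cv2.circle(a,(c,c),46*6,(0,255,0),1);cv2.circle(a,(c,c),32*6,(255,255,0),1)
    cv2.imwrite("pics/rect0.png",cv2.convertScaleAbs(a,alpha=1.5))
E
```

```text
(no output)
```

View pics/rect0.png

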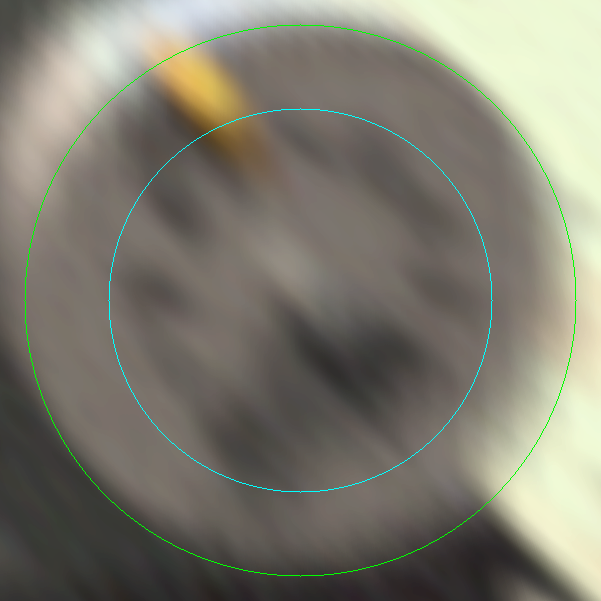

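```bash
python3 - <<'E'
from rig import *
from h import *
import pickle
P=[]
for i in range(4):
    p=read_camera("side");P.append(p)
    for t in ["pointer_tip","marker_tip"]:
        print(t,[(np.round(r["at"],1).tolist(),round(r["confidence"],2)) for r in place_of(p,t)])
    for t in ["pointer_tip","marker_tip","wheel","marker"]:
        print(" reg",t,[(np.round(r["at"],1).tolist(),round(r["confidence"],2),int(r["region"].sum())) for r in regions_of(p,t)])
P+=[read_camera("side") for i in range(4)]
p=dict(P[0]); p["pixels"]=np.mean([q["pixels"].astype(np.float32) for q in P],0)
pickle.dump(p,open("sideA.pkl","wb"))
print(get_obs()["t"])
print(proj(p,t2w([[0,0,.08],[0,.034,.08],[0,0,.206],[-.043,0,.152]])))
a=p["pixels"][225:300,305:355][:,:,::-1].copy()
a=cv2.resize(np.clip(a*2,0,255).astype(np.uint8),(500,750)[::1],interpolation=cv2.INTER_CUBIC)[:600]
cv2.imwrite("pics/dialA.png",a)
b=rect(p,s=6)[:,:,::-1]; cv2.imwrite("pics/rectA.png",np.clip(b*2,0,255).astype(np.uint8))
E
```

```text
pointer_tip [([329.4, 289.8], 0.45)]
marker_tip [([329.5, 267.4], 0.39)]
 reg pointer_tip [([330.9, 273.1], 0.6, 41)]
 reg marker_tip []
 reg wheel [([331.6, 268.4], 0.38, 42)]
 reg marker []
pointer_tip [([328.7, 288.2], 0.4)]
marker_tip [([330.0, 269.8], 0.6)]
 reg pointer_tip [([330.4, 274.5], 0.38, 15)]
 reg marker_tip [([310.9, 275.0], 0.16, 5210)]
 reg wheel [([333.0, 267.7], 0.38, 23)]
 reg marker []
pointer_tip [([326.2, 289.5], 0.53), ([255.6, 369.6], 0.32)]
marker_tip [([328.2, 267.5], 0.57), ([326.5, 226.3], 0.25)]
 reg pointer_tip [([333.5, 275.0], 0.57, 64)]
 reg marker_tip []
 reg wheel []
 reg marker []
pointer_tip [([326.8, 290.8], 0.48)]
marker_tip [([329.6, 267.6], 0.36)]
 reg pointer_tip [([332.5, 274.1], 0.6, 25)]
 reg marker_tip []
 reg wheel []
 reg marker []
2.6
[[316.06006247 266.65213953]
 [331.22484525 271.93071455]
 [314.93785198 215.35587993]
 [325.83020589 226.37145842]]
```

View pics/dialA.png

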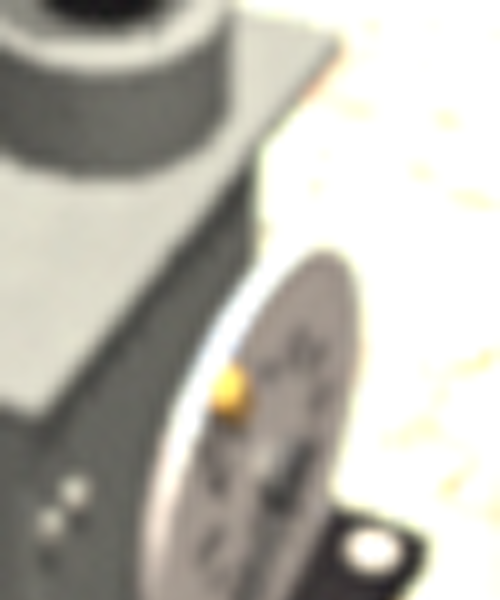

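View pics/rectA.png

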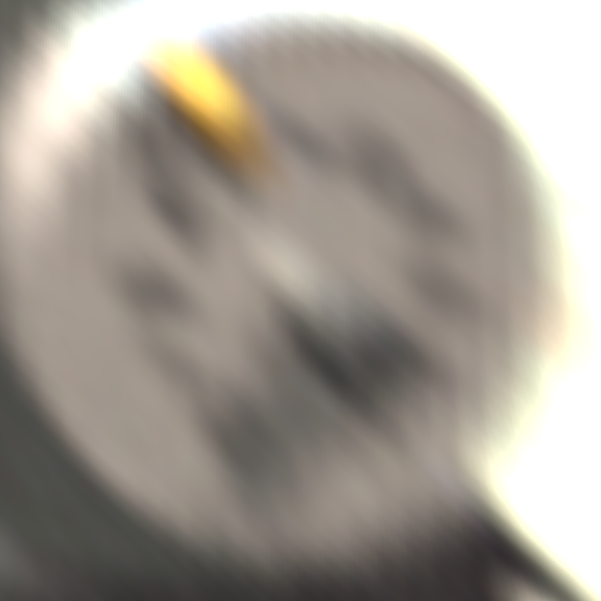

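```bash
python3 - <<'E'
from h import *
import pickle
p=pickle.load(open("sideA.pkl","rb"))
for name,L in dict(ptr=[[329.4,289.8],[328.7,288.2],[326.2,289.5],[326.8,290.8]],mk=[[329.5,267.4],[330,269.8],[328.2,267.5],[329.6,267.6]]).items():
  for y in (.034,.037,.040):
    W=ray_plane(p,np.array(L+[list(np.mean(L,0))]),TY,O@TY+y)-O
    a=W@TX; z=W[:,2]-.08; el=np.arctan2(z,-a); q=(-np.pi/2-el)%(2*np.pi)
    print(name,y,q.round(2),np.hypot(a,z).round(4))
# forward: circle positions
for y in (.037,):
  for q in np.arange(0,5.6,.5):
    el=-np.pi/2-q; print(q,proj(p,t2w([[-.032*np.cos(el),y,.08+.032*np.sin(el)]])).round(1))
E
```

```text
ptr 0.034 [0.18 0.3  0.64 0.5  0.4 ] [0.0433 0.037  0.0366 0.0402 0.0387]
ptr 0.037 [0.36 0.53 0.87 0.71 0.62] [0.0386 0.0334 0.0359 0.0382 0.0358]
ptr 0.04 [0.59 0.79 1.11 0.94 0.87] [0.0354 0.0318 0.0372 0.038  0.0349]
mk 0.034 [2.75 2.65 2.61 2.75 2.68] [0.0196 0.0114 0.0258 0.0187 0.0189]
mk 0.037 [2.63 2.53 2.55 2.63 2.59] [0.0276 0.0197 0.034  0.0266 0.027 ]
mk 0.04 [2.57 2.48 2.51 2.57 2.53] [0.0358 0.0281 0.0422 0.0348 0.0352]
0.0 [[332.5 284.1]]
0.5 [[329.  287.5]]
1.0 [[326.3 287.2]]
1.5 [[325.1 283.3]]
2.0 [[325.8 276.5]]
2.5 [[328.2 268.6]]
3.0 [[331.6 261.7]]
3.5 [[335.3 257.6]]
4.0 [[338.2 257.2]]
4.5 [[339.6 260.5]]
5.0 [[339.4 266.6]]
5.5 [[337.5 273.9]]
```

```bash
cat > ov.py <<'E'
from h import *
import pickle
def overlay(p,qm,qp,out,s=12,box=(312,248,350,298),dy=(0,0)):
    x0,y0,x1,y1=box
    im=np.asarray(p["pixels"],np.float32)[y0:y1,x0:x1][:,:,::-1]
    im=cv2.resize(np.clip(im*1.8,0,255).astype(np.uint8),None,fx=s,fy=s,interpolation=cv2.INTER_CUBIC)
    im2=im.copy()
    def dr(P,c):
        uv=proj(p,t2w(P))+np.array(dy); q=((uv-[x0,y0]+.5)*s).astype(np.int32)
        cv2.polylines(im2,[q.reshape(-1,1,2)],False,c,1)
    a=np.linspace(0,2*np.pi,80)
    for y,r,c in ((.034,.046,(0,255,0)),(.030,.046,(0,120,0))):
        dr(np.c_[r*np.cos(a),0*a+y,.08+r*np.sin(a)],c)
    def pt(q,r,w,y):
        el=-np.pi/2-q; d=np.array([-np.cos(el),0,np.sin(el)]); n=np.array([np.sin(el),0,np.cos(el)])
        return d*r+n*w+np.array([0,y,.08])
    for q in np.atleast_1d(qm):
      for y in (.034,.040): dr([pt(q,.032,-.0,y),pt(q,.036,-.004,y),pt(q,.046,-.004,y),pt(q,.046,.004,y),pt(q,.036,.004,y),pt(q,.032,0,y)],(255,0,255))
    for q in np.atleast_1d(qp):
      dr([pt(q,0,0,.037),pt(q,.032,0,.037)],(255,255,0))
    cv2.imwrite(out,np.hstack([im,im2])[:600,:])
E
python3 -c "
from ov import *
p=pickle.load(open('sideA.pkl','rb'))
overlay(p,2.6,0.6,'pics/ov1.png',s=10)"
```

```text
(no output)
```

View pics/ov1.png

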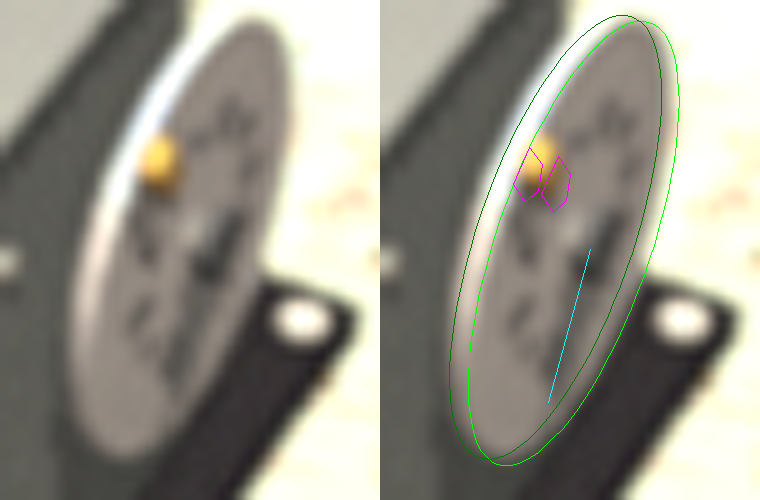

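```bash
cat > fit.py <<'E'
from ov import *
from scipy.optimize import least_squares
def brass(p,box):
    x0,y0,x1,y1=box; im=np.asarray(p["pixels"],np.float32)[y0:y1,x0:x1]
    s=np.clip(im[...,0]-im[...,2]-25,0,None)
    v,u=np.mgrid[y0:y1,x0:x1]; return s,np.array([(s*u).sum(),(s*v).sum()])/s.sum()
E
python3 - <<'E'
from rig import *
from fit import *
P=[read_camera("top") for i in range(6)]
p=dict(P[0]); p["pixels"]=np.mean([q["pixels"].astype(np.float32) for q in P],0); pickle.dump(p,open("topA.pkl","wb"))
s=pickle.load(open("sideA.pkl","rb"))
for t,b in((s,(318,255,336,270)),(p,(284,252,300,264))):
    m,c=brass(t,b); print(m.astype(int)); print(c)
print(proj(p,t2w([[0,0,.206],[0,.034,.126]])))
x0,y0,x1,y1=(250,200,350,275)
im=np.clip(p["pixels"][y0:y1,x0:x1][:,:,::-1]*1.8,0,255).astype(np.uint8)
im=cv2.resize(im,None,fx=8,fy=8,interpolation=cv2.INTER_CUBIC)
def dr(P,c): cv2.polylines(im,[((proj(p,t2w(P))-[x0,y0]+.5)*8).astype(np.int32).reshape(-1,1,2)],False,c,1)
f=[(-.066,-.043),(.094,-.043),(.094,.043),(-.066,.043),(-.066,-.043)]
dr([[a,b,.012] for a,b in f],(0,255,0))
dr([[a,b,.158] for a,b in [(-.043,-.03),(.081,-.03),(.081,.03),(-.043,.03),(-.043,-.03)]],(0,255,255))
a=np.linspace(0,6.3,60); dr(np.c_[.02*np.cos(a),.02*np.sin(a),0*a+.206],(0,0,255))
for y in(.03,.034): dr(np.c_[.046*np.cos(a),0*a+y,.08+.046*np.sin(a)],(255,0,255))
cv2.imwrite("pics/topov.png",im)
E
```

```text
[[ 0  0  0  0  0  0  0  0  0  0  0  0  0  0  0  0  0  0]
 [ 0  0  0  0  0  0  0  0  0  0  0  0  0  0  0  0  0  0]
 [ 0  0  0  0  0  0  0  0  0  0  0  0  0  0  0  0  0  0]
 [ 0  0  0  0  0  0  0  0  0  0  0  0  0  0  0  0  0  0]
 [ 0  0  0  0  0  0  0  0  0  0  0  0  0  0  0  0  0  0]
 [ 0  0  0  0  0  0  0  0  0  0  0  0  0  0  0  0  0  0]
 [ 0  0  0  0  0  0  0  0  0  0  9  0  0  0  0  0  0  0]
 [ 0  0  0  0  0  0  0  0  2 39 44 15  0  0  0  0  0  0]
 [ 0  0  0  0  0  0  0  0 30 63 55 24  0  0  0  0  0  0]
 [ 0  0  0  0  0  0  0  0 40 63 49 21  0  0  0  0  0  0]
 [ 0  0  0  0  0  0  0  0 23 43 34 16  0  0  0  0  0  0]
 [ 0  0  0  0  0  0  0  0  0 11 13  4  0  0  0  0  0  0]
 [ 0  0  0  0  0  0  0  0  0  0  0  0  0  0  0  0  0  0]
 [ 0  0  0  0  0  0  0  0  0  0  0  0  0  0  0  0  0  0]
 [ 0  0  0  0  0  0  0  0  0  0  0  0  0  0  0  0  0  0]]
[327.45328934 263.62177769]
[[ 0  0  0  0  0  0  0  0  0  0  0  0  0  0  0  0]
 [ 0  0  0  0  0  0  0  0  0  0  0  0  0  0  0  0]
 [ 0  0  0  0  0  0  0  0  0  0  0  0  0  0  0  0]
 [ 0  0  0  0  0  0  0  0  0  0  0  0  0  0  0  0]
 [ 0  0  0  0  0 12 12  3  0  0  0  0  0  0  0  0]
 [ 0  0  0  0 30 48 49 43 30 16  2  0  0  0  0  0]
 [ 0  0  0  0 33 47 48 46 43 40 36 22  0  0  0  0]
 [ 0  0  0  0  7 20 29 34 35 35 32 14  0  0  0  0]
 [ 0  0  0  0  0  0  0  0  1  4  3  0  0  0  0  0]
 [ 0  0  0  0  0  0  0  0  0  0  0  0  0  0  0  0]
 [ 0  0  0  0  0  0  0  0  0  0  0  0  0  0  0  0]
 [ 0  0  0  0  0  0  0  0  0  0  0  0  0  0  0  0]]
[291.09142436 257.93925552]
[[305.41596079 233.97670002]
 [302.6779659  257.74806891]]
```

View pics/topov.png

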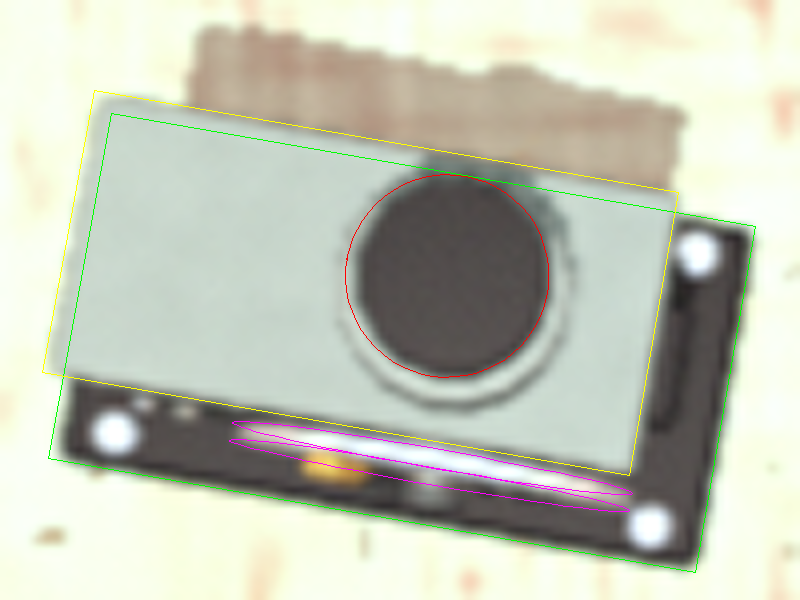

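```bash
python3 - <<'E'
from fit import *
T=pickle.load(open("topA.pkl","rb"));S=pickle.load(open("sideA.pkl","rb"))
cs=np.array([327.45,263.62]);ct=np.array([291.09,257.94])
def P(q,r,y):
    el=-np.pi/2-q; return t2w([[-r*np.cos(el),y,.08+r*np.sin(el)]])
for sh_s,sh_t in (((0,0),(0,0)),((-.4,-.2),(.6,0))):
  for r in (.039,.042):
    f=lambda v:np.r_[proj(S,P(v[0],r,v[1]))[0]+sh_s-cs,proj(T,P(v[0],r,v[1]))[0]+sh_t-ct]
    a=least_squares(f,[2.6,.037],x_scale=[1,.01]);print(sh_s,r,a.x,a.fun.round(2))
    g=lambda v:f(v)[:2];a=least_squares(g,[2.6,.037],x_scale=[1,.01]);print("  side",a.x,a.fun.round(2))
    g=lambda v:f(v)[2:];a=least_squares(g,[2.6,.037],x_scale=[1,.01]);print("  top",a.x,a.fun.round(2))
E
```

```text
(0, 0) 0.039 [2.64555175 0.03609897] [ 0.42  1.22  1.06 -0.51]
  side [2.69768245 0.03426184] [0. 0.]
  top [2.59500995 0.03726169] [ 0. -0.]
(0, 0) 0.042 [2.65623069 0.03659378] [ 0.41  0.5   0.36 -0.42]
  side [2.67230469 0.03541758] [0. 0.]
  top [2.64286362 0.03740817] [0. 0.]
(-0.4, -0.2) 0.039 [2.63027347 0.03660497] [ 0.14  1.38  1.32 -0.27]
  side [2.69458569 0.03517212] [0. 0.]
  top [2.56261168 0.03741561] [ 0. -0.]
(-0.4, -0.2) 0.042 [2.64177434 0.03710022] [ 0.12  0.66  0.61 -0.18]
  side [2.66946472 0.0363232 ] [0. 0.]
  top [2.61387843 0.03756449] [0. 0.]
```

```bash
sed -i 's/O=np.array(\[.6256,-.0703,0\])/O=np.array([.6256,-.0710,0])/' h.py; cat >> h.py <<'E'
from scipy.spatial.transform import Rotation as Ro
def Rt(tilt_deg):
    a=np.deg2rad(tilt_deg); z=TX*np.cos(a)-np.array([0,0,1])*np.sin(a); y=-TY; x=np.cross(y,z); return np.c_[x,y,z]
E
python3 - <<'E'
from h import *
from rig import *
o=get_obs(); R=Ro.from_rotvec(o["orientation"]); print(R.as_matrix().round(3)); print(Rt(45).round(3))
w=(Ro.from_matrix(Rt(45))*R.inv()).as_rotvec(); print(w,np.linalg.norm(w))
print(o["tcp_pos"],t2w([[-.15,0,.22]])-o["tcp_pos"])
E
```

```text
[[-0.907  0.42  -0.   ]
 [ 0.42   0.907 -0.   ]
 [-0.    -0.    -1.   ]]
[[ 0.136  0.981  0.136]
 [ 0.694 -0.192  0.694]
 [ 0.707 -0.    -0.707]]
[ 0.75139258  0.38359278 -1.25669958] 1.5136142404314739
[0.25218895 0.54443188 0.22440046] [[ 0.34466122 -0.76265093 -0.00440046]]
```

Call:
servo_tool --steps '[{"dz":35,"claw":255},{"dz":35},{"dz":35},{"dz":35},{"dx":17,"dy":-38,"rx":0.0376,"ry":0.0192,"rz":-0.0628},{"dx":17,"dy":-38,"rx":0.0376,"ry":0.0192,"rz":-0.0628},{"dx":17,"dy":-38,"rx":0.0376,"ry":0.0192,"rz":-0.0628},{"dx":17,"dy":-38,"rx":0.0376,"ry":0.0192,"rz":-0.0628},{"dx":17,"dy":-38,"rx":0.0376,"ry":0.0192,"rz":-0.0628},{"dx":17,"dy":-38,"rx":0.0376,"ry":0.0192,"rz":-0.0628}]' --squeeze 10

```text
$.steps[0]: bad value
```

Call:
servo_tool --steps '[{"dx":0,"dy":0,"dz":35,"rx":0,"ry":0,"rz":0,"claw":255}]' --squeeze 10

```text
t: 3.0
tcp_pos: [0.2514, 0.5429, 0.2534]
orientation: [-0.676, -3.065, 0.017]
contact_force: [1.1, 0.2, 0.1]
width: 0.946
```

All seven fields are needed in each row.

Call:
servo_tool --steps '[{"dx":0,"dy":0,"dz":35,"rx":0,"ry":0,"rz":0,"claw":255},{"dx":0,"dy":0,"dz":35,"rx":0,"ry":0,"rz":0,"claw":255},{"dx":0,"dy":0,"dz":35,"rx":0,"ry":0,"rz":0,"claw":255},{"dx":17,"dy":-38,"dz":0,"rx":0.0376,"ry":0.0192,"rz":-0.0628,"claw":255},{"dx":17,"dy":-38,"dz":0,"rx":0.0376,"ry":0.0192,"rz":-0.0628,"claw":255},{"dx":17,"dy":-38,"dz":0,"rx":0.0376,"ry":0.0192,"rz":-0.0628,"claw":255},{"dx":17,"dy":-38,"dz":0,"rx":0.0376,"ry":0.0192,"rz":-0.0628,"claw":255},{"dx":17,"dy":-38,"dz":0,"rx":0.0376,"ry":0.0192,"rz":-0.0628,"claw":255},{"dx":17,"dy":-38,"dz":0,"rx":0.0376,"ry":0.0192,"rz":-0.0628,"claw":255},{"dx":17,"dy":-38,"dz":0,"rx":0.0376,"ry":0.0192,"rz":-0.0628,"claw":255},{"dx":17,"dy":-38,"dz":0,"rx":0.0376,"ry":0.0192,"rz":-0.0628,"claw":255},{"dx":17,"dy":-38,"dz":0,"rx":0.0376,"ry":0.0192,"rz":-0.0628,"claw":255}]' --squeeze 10

```text
t: 4.2
tcp_pos: [0.4054, 0.2008, 0.3648]
orientation: [-1.388, -2.516, -0.424]
contact_force: [-0.0, 0.1, 0.8]
width: 0.003
```

Call:
servo_tool --steps '[{"dx":17,"dy":-38,"dz":0,"rx":0.0376,"ry":0.0192,"rz":-0.0628,"claw":255},{"dx":17,"dy":-38,"dz":0,"rx":0.0376,"ry":0.0192,"rz":-0.0628,"claw":255},{"dx":17,"dy":-38,"dz":0,"rx":0.0376,"ry":0.0192,"rz":-0.0628,"claw":255},{"dx":17,"dy":-38,"dz":0,"rx":0.0376,"ry":0.0192,"rz":-0.0628,"claw":255},{"dx":17,"dy":-38,"dz":0,"rx":0.0376,"ry":0.0192,"rz":-0.0628,"claw":255},{"dx":17,"dy":-38,"dz":0,"rx":0.0376,"ry":0.0192,"rz":-0.0628,"claw":255},{"dx":17,"dy":-38,"dz":0,"rx":0.0376,"ry":0.0192,"rz":-0.0628,"claw":255},{"dx":17,"dy":-38,"dz":0,"rx":0.0376,"ry":0.0192,"rz":-0.0628,"claw":255},{"dx":17,"dy":-38,"dz":0,"rx":0.0376,"ry":0.0192,"rz":-0.0628,"claw":255},{"dx":17,"dy":-38,"dz":0,"rx":0.0376,"ry":0.0192,"rz":-0.0628,"claw":255},{"dx":17,"dy":-38,"dz":0,"rx":0.0376,"ry":0.0192,"rz":-0.0628,"claw":255}]' --squeeze 10

```text
t: 5.3
tcp_pos: [0.5927, -0.2173, 0.3642]
orientation: [-1.949, -1.601, -0.809]
contact_force: [1.5, -0.1, 0.7]
width: 0.007
```

```bash
cat > st.py <<'E'
from h import *
from rig import *
def status(tilt=45):
    o=get_obs(); R=Ro.from_rotvec(o["orientation"]); d=o["tcp_pos"]-O
    tm=np.array([d@TX,d@TY,d[2]])*1000
    Z=R.as_matrix()[:,2]; tip=tm+22*np.array([Z@TX,Z@TY,Z[2]])
    print("t",o["t"],"q",o["qpos"].round(2)); print("TCP timer mm",tm.round(1),"tip",tip.round(1),"F",o["contact_force"].round(1),"w",round(o["width"],2))
    print("rot err",(Ro.from_matrix(Rt(tilt))*R.inv()).as_rotvec().round(3))
if __name__=="__main__": status()
E
python3 st.py; python3 - <<'E'
from rig import *
import cv2
for n in("side","top"): cv2.imwrite(f"pics/{n}1.png",read_camera(n)["pixels"][:,:,::-1])
E
```

```text
t 5.3 q [-0.75  0.43  0.76  0.86  2.22 -0.11]
TCP timer mm [-149.9    4.3  364.2] tip [-134.3    4.3  348.7] F [ 1.5 -0.1  0.7] w 0.01
rot err [-0.002 -0.001  0.002]
```

View pics/side1.png

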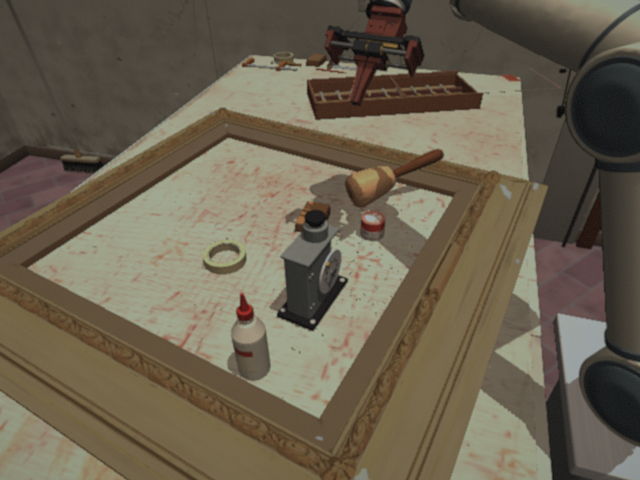

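View pics/top1.png

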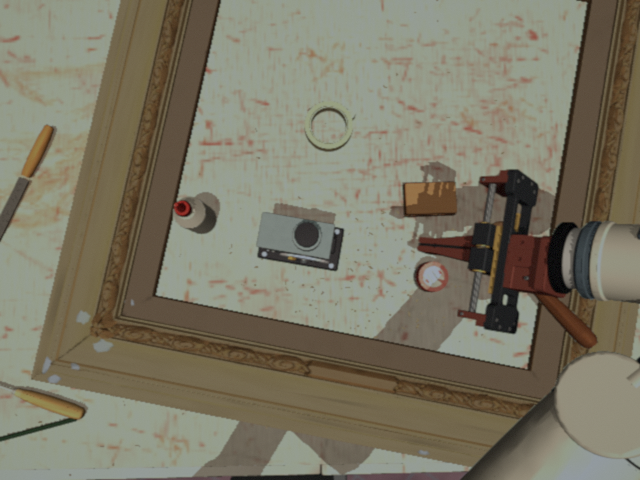

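Call:
servo_tool --steps '[{"dx":1,"dy":-2,"dz":-37,"rx":0,"ry":0,"rz":0,"claw":255},{"dx":1,"dy":-2,"dz":-37,"rx":0,"ry":0,"rz":0,"claw":255},{"dx":1,"dy":-2,"dz":-37,"rx":0,"ry":0,"rz":0,"claw":255},{"dx":0,"dy":-1,"dz":-36,"rx":0,"ry":0,"rz":0,"claw":255},{"dx":4.4,"dy":22.6,"dz":-23,"rx":0,"ry":0,"rz":0,"claw":255},{"dx":4.4,"dy":22.6,"dz":-23,"rx":0,"ry":0,"rz":0,"claw":255},{"dx":4.4,"dy":22.6,"dz":-23,"rx":0,"ry":0,"rz":0,"claw":255},{"dx":0,"dy":0,"dz":0,"rx":0,"ry":0,"rz":0,"claw":255}]'

```text
t: 6.2
tcp_pos: [0.6073, -0.151, 0.1453]
orientation: [-1.942, -1.603, -0.803]
contact_force: [-0.1, 0.1, -0.4]
width: 0.005
```

```bash
python3 st.py; python3 - <<'E'
from rig import *
import cv2,numpy as np
for n,b in(("side",(260,150,420,270)),("top",(260,170,420,290))):
    p=read_camera(n)["pixels"][:,:,::-1]; x0,y0,x1,y1=b
    cv2.imwrite(f"pics/{n}2.png",cv2.resize(cv2.convertScaleAbs(p[y0:y1,x0:x1],alpha=1.6),None,fx=5,fy=5,interpolation=cv2.INTER_CUBIC))
E
```

```text
t 6.2 q [-0.66  0.36  1.25  0.72  1.88 -0.37]
TCP timer mm [-82.    2.7 145.3] tip [-66.4   2.8 129.8] F [-0.1  0.1 -0.4] w 0.01
rot err [-0.004 -0.004 -0.004]
```

View pics/side2.png

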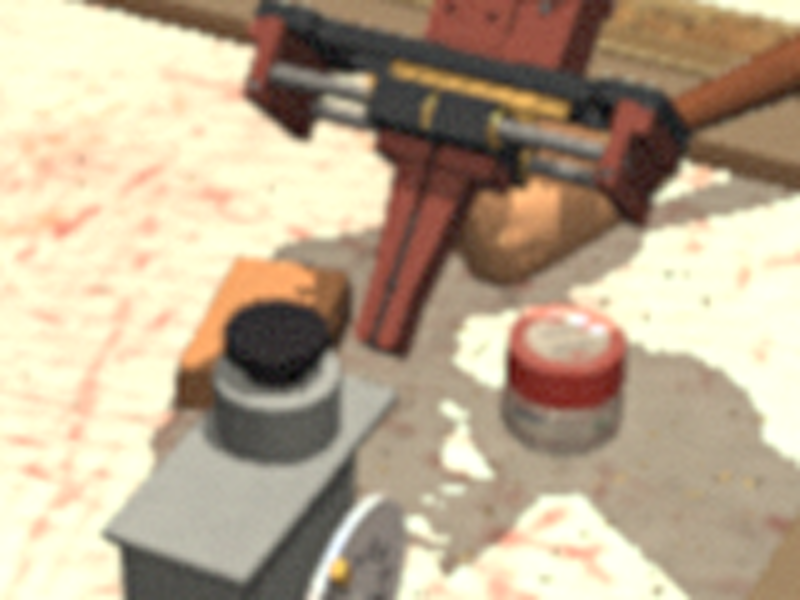

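View pics/top2.png

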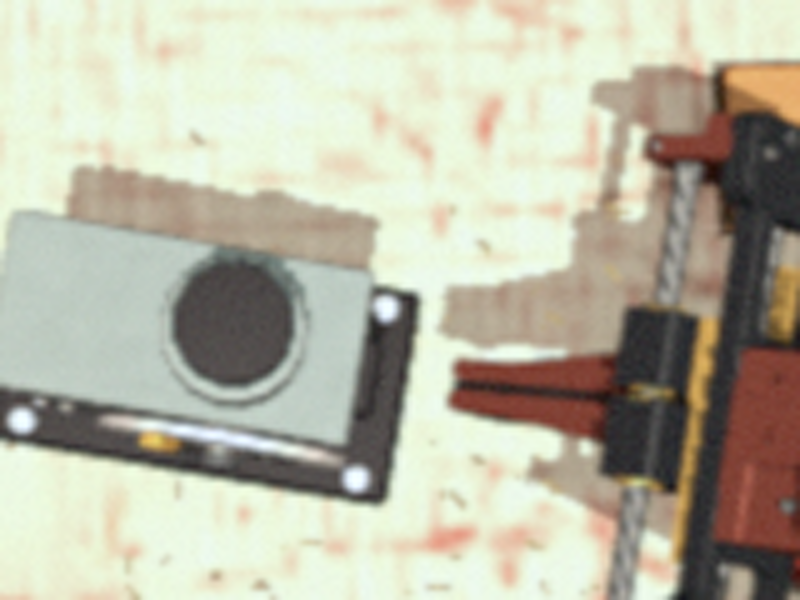

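```bash
python3 - <<'E'
from h import *
import pickle
T=pickle.load(open("topA.pkl","rb"));S=pickle.load(open("sideA.pkl","rb"))
P=np.array([[-66.4,2.8,129.8],[-73.4,2.8,122.8],[-59.4,2.8,136.8],[-43,30,152],[-43,-30,158]])/1000
print(proj(T,t2w(P)).round(1)); print(proj(S,t2w(P)).round(1))
E
```

```text
[[344.2 246.5]
 [347.9 247.5]
 [340.4 245.5]
 [328.5 259.1]
 [334.7 223.6]]
[[332.5 229.1]
 [334.  230. ]
 [330.9 228.2]
 [339.6 230.4]
 [312.5 219.6]]
```

```bash
python3 - <<'E'
from h import *
from rig import *
import rig; print([n for n in dir(rig) if not n.startswith("__")])
for n in ("top","side"):
    p=read_camera(n); C=cloud(p); D=C-O; x=D@TX*1000;y=D@TY*1000;z=C[...,2]*1000
    m=(x<-45)&(x>-130)&(abs(y)<30)&(z>60)&(z<300)&(p["depth"]>0)
    print(n,m.sum())
    for lo in range(-100,-44,5):
        k=m&(x>=lo)&(x<lo+5)
        if k.sum(): print(lo,k.sum(),"y",y[k].min().round(),y[k].max().round(),"z",z[k].min().round(),z[k].max().round())
print(get_obs()["t"],get_obs()["tcp_pos"])
E
python3 st.py
```

```text
['PlanningError', 'get_obs', 'job_done', 'nose_length', 'place_of', 'read_camera', 'regions_of']
top 784
-100 44 y -9.0 12.0 z 165.0 182.0
-95 40 y -6.0 11.0 z 146.0 176.0
-90 37 y -7.0 11.0 z 159.0 170.0
-85 37 y -7.0 11.0 z 153.0 167.0
-80 31 y -7.0 11.0 z 154.0 162.0
-55 16 y -10.0 14.0 z 77.0 83.0
-50 44 y -14.0 15.0 z 78.0 84.0
side 786
-100 43 y -8.0 12.0 z 151.0 184.0
-95 45 y -7.0 11.0 z 146.0 178.0
-90 42 y -8.0 12.0 z 147.0 174.0
-85 40 y -8.0 11.0 z 151.0 169.0
-80 21 y -6.0 11.0 z 156.0 168.0
6.4 [ 0.60877108 -0.15550684  0.15034503]
t 6.4 q [-0.66  0.36  1.24  0.72  1.88 -0.37]
TCP timer mm [-86.2   0.3 150.3] tip [-70.6   0.3 134.8] F [ 0.6 -0.7 -0. ] w 0.01
rot err [ 0.001  0.003 -0.001]
```

```bash
python3 - <<'E'
from h import *
from rig import *
import rig,pickle; print(nose_length if not callable(nose_length) else nose_length())
o=get_obs(); R=Ro.from_rotvec(o["orientation"]).as_matrix()
for n in ("top","side"):
    p=read_camera(n); C=cloud(p); L=(C-o["tcp_pos"])@R*1000; z=C[...,2]
    m=(abs(L[...,0])<40)&(abs(L[...,1])<25)&(L[...,2]>-60)&(L[...,2]<60)&(p["depth"]>0)&(z>.1)&((C-O)@TX<-.045)
    for lo in range(-40,40,4):
        k=m&(L[...,2]>=lo)&(L[...,2]<lo+4)
        if k.sum(): print(n,lo,k.sum(),"x",L[k][:,0].min().round(1),L[k][:,0].max().round(1),"y",L[k][:,1].min().round(1),L[k][:,1].max().round(1))
E
```

```text
0.022
top -40 28 x 8.6 13.1 y -11.9 9.6
top -36 25 x 8.0 13.4 y -11.0 9.3
top -32 22 x 9.0 13.8 y -11.1 9.0
top -28 25 x 4.5 13.3 y -9.7 8.9
top -24 21 x 8.9 12.6 y -8.4 8.5
top -20 23 x -1.4 12.6 y -10.0 8.1
top -16 21 x -4.2 13.3 y -9.9 8.0
top -12 24 x -6.9 12.0 y -9.9 7.6
top -8 23 x -8.5 12.5 y -9.9 7.3
top -4 20 x -10.6 13.7 y -9.9 5.2
top 0 15 x -0.8 13.3 y -9.8 7.3
side -40 27 x -6.6 14.4 y -12.7 9.9
side -36 26 x -6.0 14.3 y -11.8 10.0
side -32 27 x -9.2 15.1 y -10.8 8.4
side -28 22 x -4.1 17.0 y -11.0 8.2
side -24 26 x -8.1 15.8 y -10.2 8.8
side -20 24 x -10.6 15.2 y -10.5 7.4
side -16 22 x -8.3 14.7 y -9.8 7.5
side -12 27 x -13.0 14.9 y -10.2 8.7
side -8 24 x -9.3 17.0 y -10.0 8.4
side -4 26 x -9.5 15.3 y -10.8 6.9
side 0 10 x -9.7 13.4 y -8.9 5.1
```

Call:
servo_tool --steps '[{"dx":1.9,"dy":9.6,"dz":-8.8,"rx":0,"ry":0,"rz":0,"claw":255},{"dx":1.9,"dy":9.6,"dz":-8.8,"rx":0,"ry":0,"rz":0,"claw":255},{"dx":1.9,"dy":9.6,"dz":-8.8,"rx":0,"ry":0,"rz":0,"claw":255},{"dx":1.9,"dy":9.6,"dz":-8.8,"rx":0,"ry":0,"rz":0,"claw":255},{"dx":0,"dy":0,"dz":0,"rx":0,"ry":0,"rz":0,"claw":255},{"dx":0,"dy":0,"dz":0,"rx":0,"ry":0,"rz":0,"claw":255}]'

```text
t: 7.1
tcp_pos: [0.6159, -0.1157, 0.1129]
orientation: [-1.946, -1.605, -0.807]
contact_force: [0.6, 0.4, 0.2]
width: 0.006
```

```bash
python3 st.py; python3 - <<'E'
from rig import *
import cv2,numpy as np
for n,b in(("side",(280,190,400,280)),("top",(280,190,400,280))):
    p=read_camera(n)["pixels"][:,:,::-1]; x0,y0,x1,y1=b
    cv2.imwrite(f"pics/{n}3.png",cv2.resize(cv2.convertScaleAbs(p[y0:y1,x0:x1],alpha=1.6),None,fx=6,fy=6,interpolation=cv2.INTER_CUBIC))
E
```

```text
t 7.1 q [-0.61  0.34  1.33  0.72  1.79 -0.37]
TCP timer mm [-45.7   1.  112.9] tip [-30.2   1.   97.3] F [0.6 0.4 0.2] w 0.01
rot err [-0.001 -0.    -0.001]
```

View pics/side3.png

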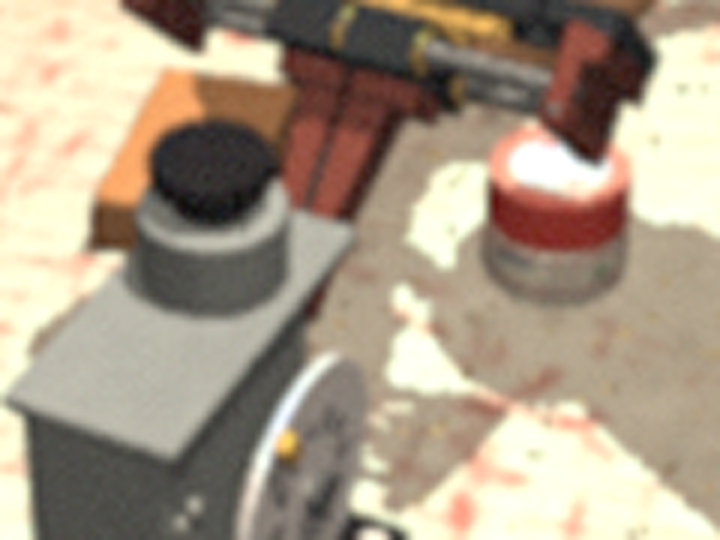

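View pics/top3.png

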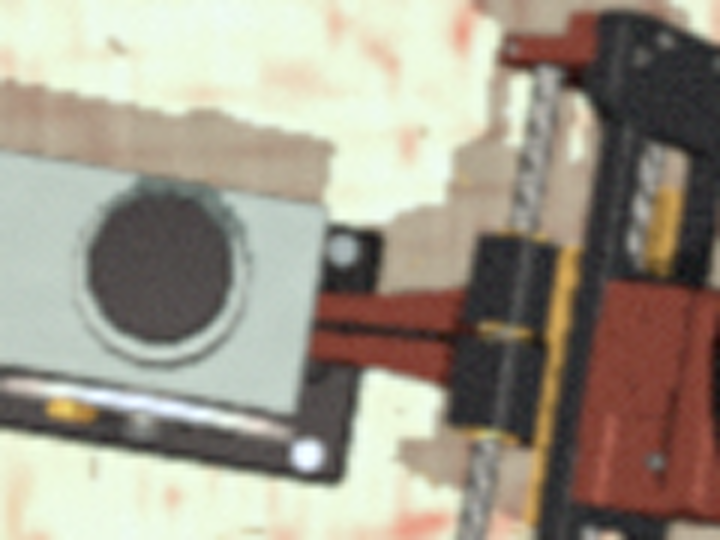

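Call:
servo_tool --steps '[{"dx":0,"dy":0,"dz":-3,"rx":0,"ry":0,"rz":0,"claw":255},{"dx":0,"dy":0,"dz":-3,"rx":0,"ry":0,"rz":0,"claw":255},{"dx":0,"dy":0,"dz":-3,"rx":0,"ry":0,"rz":0,"claw":255}]'

```text
t: 7.5
tcp_pos: [0.616, -0.1167, 0.104]
orientation: [-1.948, -1.605, -0.808]
contact_force: [-0.2, 0.1, 0.3]
width: 0.007
```

```bash
python3 st.py
```

```text
t 7.5 q [-0.61  0.35  1.33  0.72  1.78 -0.38]
TCP timer mm [-46.7   0.7 104. ] tip [-31.1   0.7  88.5] F [-0.2  0.1  0.3] w 0.01
rot err [-0.001  0.    -0.   ]
```

Call:
servo_tool --steps '[{"dx":0,"dy":0,"dz":-2,"rx":0,"ry":0,"rz":0,"claw":255},{"dx":0,"dy":0,"dz":-2,"rx":0,"ry":0,"rz":0,"claw":255}]'

```text
t: 7.7
tcp_pos: [0.6159, -0.1164, 0.0999]
orientation: [-1.948, -1.604, -0.808]
contact_force: [-0.8, -0.1, -0.4]
width: 0.001
```

```bash
python3 st.py
```

```text
t 7.7 q [-0.61  0.35  1.34  0.72  1.78 -0.39]
TCP timer mm [-46.4   0.8  99.9] tip [-30.9   0.8  84.4] F [-0.8 -0.1 -0.4] w 0.0
rot err [-0.001  0.    -0.   ]
```

Call:
servo_tool --steps '[{"dx":0,"dy":0,"dz":-2,"rx":0,"ry":0,"rz":0,"claw":255},{"dx":0,"dy":0,"dz":-2,"rx":0,"ry":0,"rz":0,"claw":255}]'

```text
t: 7.9
tcp_pos: [0.616, -0.1164, 0.0961]
orientation: [-1.947, -1.605, -0.808]
contact_force: [0.3, 0.3, 0.8]
width: 0.004
```

```bash
python3 st.py
```

```text
t 7.9 q [-0.61  0.35  1.34  0.72  1.77 -0.39]
TCP timer mm [-46.4   0.7  96.1] tip [-30.8   0.7  80.5] F [0.3 0.3 0.8] w 0.0
rot err [-0.001  0.    -0.   ]
```

Call:
servo_tool --steps '[{"dx":1.0,"dy":5,"dz":0,"rx":0,"ry":0,"rz":0,"claw":255},{"dx":0,"dy":0,"dz":-1.5,"rx":0,"ry":0,"rz":0,"claw":255},{"dx":0,"dy":0,"dz":-1.5,"rx":0,"ry":0,"rz":0,"claw":255}]'

```text
t: 8.2
tcp_pos: [0.6171, -0.1111, 0.0933]
orientation: [-1.947, -1.605, -0.808]
contact_force: [0.6, 0.9, 0.4]
width: 0.005
```

Call:
servo_tool --steps '[{"dx":0,"dy":0,"dz":-1.5,"rx":0,"ry":0,"rz":0,"claw":255},{"dx":0,"dy":0,"dz":-1.5,"rx":0,"ry":0,"rz":0,"claw":255}]'

```text
t: 8.4
tcp_pos: [0.6171, -0.1113, 0.0906]
orientation: [-1.947, -1.605, -0.808]
contact_force: [-0.2, -0.3, 2.9]
width: 0.005
```

Call:
servo_tool --steps '[{"dx":0,"dy":0,"dz":-1.5,"rx":0,"ry":0,"rz":0,"claw":255},{"dx":0,"dy":0,"dz":-1.5,"rx":0,"ry":0,"rz":0,"claw":255}]'

```text
t: 8.6
tcp_pos: [0.6171, -0.1114, 0.0876]
orientation: [-1.947, -1.605, -0.808]
contact_force: [-1.0, 0.3, 3.2]
width: 0.007
```

```bash
python3 st.py
```

```text
t 8.6 q [-0.61  0.36  1.35  0.72  1.75 -0.4 ]
TCP timer mm [-41.3   0.6  87.6] tip [-25.7   0.6  72.1] F [-1.   0.3  3.2] w 0.01
rot err [-0.001  0.001 -0.001]
```

Call:
servo_tool --steps '[{"dx":0.1,"dy":0.3,"dz":-3,"rx":0,"ry":0,"rz":0,"claw":255},{"dx":0.1,"dy":0.3,"dz":-3,"rx":0,"ry":0,"rz":0,"claw":255},{"dx":0.1,"dy":0.4,"dz":-3,"rx":0,"ry":0,"rz":0,"claw":255},{"dx":0.1,"dy":0.5,"dz":-3,"rx":0,"ry":0,"rz":0,"claw":255},{"dx":0.1,"dy":0.5,"dz":-3,"rx":0,"ry":0,"rz":0,"claw":255},{"dx":0.1,"dy":0.6,"dz":-3,"rx":0,"ry":0,"rz":0,"claw":255},{"dx":0.1,"dy":0.6,"dz":-2.6,"rx":0,"ry":0,"rz":0,"claw":255},{"dx":0,"dy":0,"dz":0,"rx":0,"ry":0,"rz":0,"claw":255}]'

```text
t: 9.4
tcp_pos: [0.6176, -0.1082, 0.066]
orientation: [-1.948, -1.604, -0.807]
contact_force: [0.1, 0.1, 1.1]
width: 0.006
```

```bash
python3 st.py; cat > look.py <<'E'
from st import *
import sys,pickle
tag=sys.argv[1]; n=int(sys.argv[2]) if len(sys.argv)>2 else 3
P=[read_camera("side") for i in range(n)]
p=dict(P[0]); p["pixels"]=np.mean([q["pixels"].astype(np.float32) for q in P],0); pickle.dump(p,open(f"side{tag}.pkl","wb"))
x0,y0,x1,y1=(300,240,360,300)
A=pickle.load(open("sideA.pkl","rb"))["pixels"]
im=np.clip(p["pixels"][y0:y1,x0:x1,::-1]*1.8,0,255); df=np.clip(128+3*(p["pixels"]-A)[y0:y1,x0:x1,::-1],0,255)
o=np.hstack([im,df]).astype(np.uint8)
cv2.imwrite(f"pics/look{tag}.png",cv2.resize(o,None,fx=6.5,fy=6.5,interpolation=cv2.INTER_CUBIC))
print([(np.round(r["at"],1).tolist(),round(r["confidence"],2)) for r in place_of(P[-1],"pointer_tip")])
E
python3 look.py B
```

```text
t 9.4 q [-0.6   0.37  1.37  0.72  1.72 -0.42]
TCP timer mm [-38.    0.7  66. ] tip [-22.5   0.7  50.4] F [0.1 0.1 1.1] w 0.01
rot err [-0.001 -0.    -0.   ]
[([326.1, 288.9], 0.63)]
```

View pics/lookB.png

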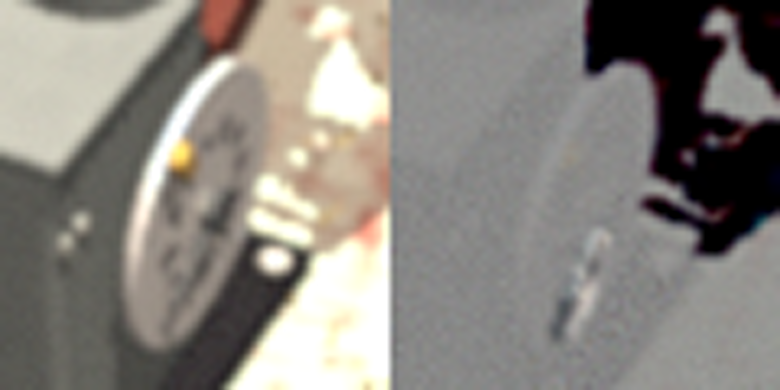

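Call:
servo_tool --steps '[{"dx":-1.0,"dy":-4.9,"dz":5,"rx":0,"ry":0,"rz":0,"claw":255},{"dx":-2.8,"dy":-14.2,"dz":14.5,"rx":0,"ry":0,"rz":0,"claw":255},{"dx":-2.8,"dy":-14.2,"dz":14.5,"rx":0,"ry":0,"rz":0,"claw":255},{"dx":0,"dy":0,"dz":18.3,"rx":0,"ry":0,"rz":0,"claw":255},{"dx":0,"dy":0,"dz":18.3,"rx":0,"ry":0,"rz":0,"claw":255},{"dx":0,"dy":0,"dz":18.4,"rx":0,"ry":0,"rz":0,"claw":255},{"dx":0,"dy":0,"dz":0,"rx":0,"ry":0,"rz":0,"claw":255}]'

```text
t: 10.3
tcp_pos: [0.6122, -0.1414, 0.16]
orientation: [-1.948, -1.611, -0.811]
contact_force: [-0.4, 0.1, 0.2]
width: 0.003
```

```bash
python3 st.py; python3 look.py C; python3 - <<'E'
from st import *
p=read_camera("top"); C=cloud(p); D=C-O; x=D@TX*1000;y=D@TY*1000;z=C[...,2]*1000
m=(x<-42)&(x>-60)&(abs(y)<20)&(z>25)&(z<130)&(p["depth"]>0)
for lo in range(-60,-40,3):
    k=m&(x>=lo)&(x<lo+3)
    if k.sum(): print(lo,k.sum(),"y",y[k].min().round(),y[k].max().round(),"z",np.percentile(z[k],[0,25,50,75,100]).round())
E
```

```text
t 10.3 q [-0.65  0.34  1.25  0.73  1.87 -0.34]
TCP timer mm [-71.7  -0.4 160. ] tip [-56.2  -0.5 144.4] F [-0.4  0.1  0.2] w 0.0
rot err [ 0.002  0.006 -0.001]
[([324.8, 289.6], 0.48)]
-48 12 y -13.0 13.0 z [100. 101. 102. 103. 104.]
-45 7 y -7.0 13.0 z [102. 104. 105. 105. 106.]
```

View pics/lookC.png

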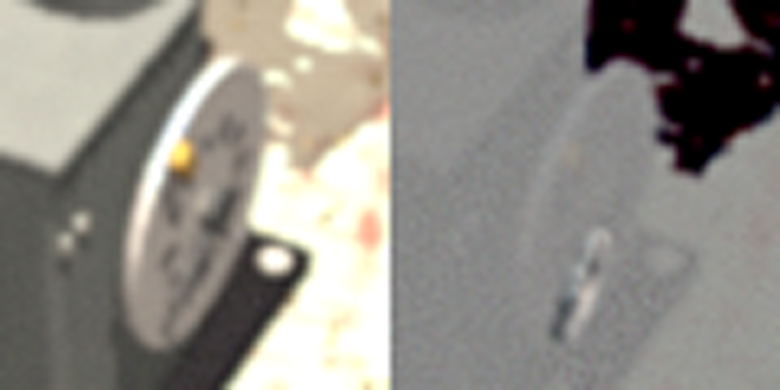

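Call:
servo_tool --steps '[{"dx":1.4,"dy":7.3,"dz":-7.4,"rx":0,"ry":0,"rz":0,"claw":255},{"dx":1.4,"dy":7.3,"dz":-7.4,"rx":0,"ry":0,"rz":0,"claw":255},{"dx":1.4,"dy":7.3,"dz":-7.4,"rx":0,"ry":0,"rz":0,"claw":255},{"dx":1.4,"dy":7.3,"dz":-7.4,"rx":0,"ry":0,"rz":0,"claw":255},{"dx":1.4,"dy":7.3,"dz":-7.4,"rx":0,"ry":0,"rz":0,"claw":255},{"dx":0,"dy":0,"dz":0,"rx":0,"ry":0,"rz":0,"claw":255},{"dx":0,"dy":0,"dz":0,"rx":0,"ry":0,"rz":0,"claw":255}]'

```text
t: 11.25
tcp_pos: [0.618, -0.1046, 0.1185]
orientation: [-1.947, -1.605, -0.807]
contact_force: [1.0, -0.9, 0.9]
width: 0.01
```

```bash
python3 st.py; python3 - <<'E'
# arc plan: TCP positions for ridge angle th, r along ridge
import numpy as np
def tcp(th,r):
    t=np.deg2rad(th); return np.array([-r*np.cos(t)+3.5*np.sin(t)+4.2, 80+r*np.sin(t)+3.5*np.cos(t)+9.9])
pr=None
for th in [27,20,13,6,0,-6,-12,-18,-24,-30,-33]:
    r=np.interp(th,[-33,0,27],[48,46,46.5]); p=tcp(th,r); d=None if pr is None else p-pr; pr=p
    print(th,p.round(1), None if d is None else (d.round(1),"world",(d[0]*.192).round(2),(d[0]*.981).round(2)))
E
```

```text
t 11.25 q [-0.6   0.33  1.33  0.73  1.79 -0.35]
TCP timer mm [-34.4   1.  118.5] tip [-18.9   1.  103. ] F [ 1.  -0.9  0.9] w 0.01
rot err [-0.001  0.    -0.001]
27 [-35.6 114.1] None
20 [-38.2 109. ] (array([-2.5, -5.1]), 'world', np.float64(-0.49), np.float64(-2.49))
13 [-40.1 103.7] (array([-1.9, -5.3]), 'world', np.float64(-0.36), np.float64(-1.86))
6 [-41.3  98.2] (array([-1.2, -5.5]), 'world', np.float64(-0.24), np.float64(-1.2))
0 [-41.8  93.4] (array([-0.5, -4.8]), 'world', np.float64(-0.1), np.float64(-0.5))
-6 [-42.3  88.5] (array([-0.5, -4.9]), 'world', np.float64(-0.09), np.float64(-0.47))
-12 [-42.2  83.6] (array([ 0. , -4.9]), 'world', np.float64(0.01), np.float64(0.04))
-18 [-41.7  78.7] (array([ 0.6, -4.9]), 'world', np.float64(0.11), np.float64(0.56))
-24 [-40.6  73.8] (array([ 1.1, -4.9]), 'world', np.float64(0.21), np.float64(1.07))
-30 [-39.  69.] (array([ 1.6, -4.8]), 'world', np.float64(0.31), np.float64(1.58))
-33 [-38.   66.7] (array([ 1. , -2.3]), 'world', np.float64(0.19), np.float64(0.98))
```

Call:
servo_tool --steps '[{"dx":-0.2,"dy":-1.2,"dz":-4.4,"rx":0,"ry":0,"rz":0,"claw":255},{"dx":-0.5,"dy":-2.5,"dz":-5.1,"rx":0,"ry":0,"rz":0,"claw":255}]'

```text
t: 11.45
tcp_pos: [0.6179, -0.1091, 0.1102]
orientation: [-1.948, -1.606, -0.81]
contact_force: [0.4, 0.2, 2.7]
width: 0.003
```

Call:
servo_tool --steps '[{"dx":-0.4,"dy":-1.9,"dz":-5.3,"rx":0,"ry":0,"rz":0,"claw":255},{"dx":-0.2,"dy":-1.2,"dz":-5.5,"rx":0,"ry":0,"rz":0,"claw":255}]'

```text
t: 11.65
tcp_pos: [0.6171, -0.1126, 0.0984]
orientation: [-1.949, -1.605, -0.809]
contact_force: [1.2, -2.0, 2.6]
width: 0.006
```

Call:
servo_tool --steps '[{"dx":-0.1,"dy":-0.5,"dz":-4.8,"rx":0,"ry":0,"rz":0,"claw":255},{"dx":-0.1,"dy":-0.5,"dz":-4.9,"rx":0,"ry":0,"rz":0,"claw":255},{"dx":0,"dy":0,"dz":-4.9,"rx":0,"ry":0,"rz":0,"claw":255},{"dx":0.1,"dy":0.6,"dz":-4.9,"rx":0,"ry":0,"rz":0,"claw":255},{"dx":0.2,"dy":1.1,"dz":-4.9,"rx":0,"ry":0,"rz":0,"claw":255}]'

```text
t: 12.15
tcp_pos: [0.6171, -0.1109, 0.0736]
orientation: [-1.947, -1.605, -0.808]
contact_force: [2.1, -0.8, 3.4]
width: 0.005
```

```bash
python3 st.py; python3 look.py D
```

```text
t 12.15 q [-0.6   0.37  1.37  0.72  1.74 -0.41]
TCP timer mm [-40.8   0.7  73.6] tip [-25.2   0.7  58. ] F [ 2.1 -0.8  3.4] w 0.01
rot err [-0.001  0.001 -0.   ]
[([323.1, 278.5], 0.47)]
```

View pics/lookD.png

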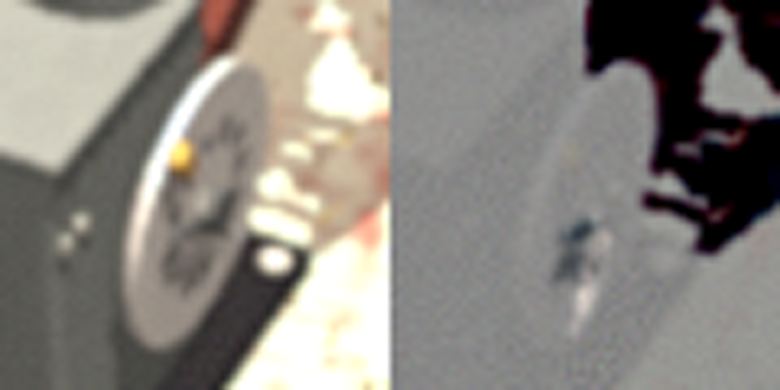

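Call:
servo_tool --steps '[{"dx":0.3,"dy":1.6,"dz":-4.8,"rx":0,"ry":0,"rz":0,"claw":255},{"dx":0.2,"dy":1.0,"dz":-2.3,"rx":0,"ry":0,"rz":0,"claw":255},{"dx":0,"dy":0,"dz":0,"rx":0,"ry":0,"rz":0,"claw":255},{"dx":-1.0,"dy":-4.9,"dz":5,"rx":0,"ry":0,"rz":0,"claw":255},{"dx":-2.8,"dy":-14.2,"dz":14.5,"rx":0,"ry":0,"rz":0,"claw":255},{"dx":-2.8,"dy":-14.2,"dz":14.5,"rx":0,"ry":0,"rz":0,"claw":255},{"dx":0,"dy":0,"dz":18.3,"rx":0,"ry":0,"rz":0,"claw":255},{"dx":0,"dy":0,"dz":18.3,"rx":0,"ry":0,"rz":0,"claw":255},{"dx":0,"dy":0,"dz":18.4,"rx":0,"ry":0,"rz":0,"claw":255},{"dx":0,"dy":0,"dz":0,"rx":0,"ry":0,"rz":0,"claw":255}]'

```text
t: 13.35
tcp_pos: [0.6119, -0.1417, 0.1601]
orientation: [-1.948, -1.611, -0.811]
contact_force: [1.0, -0.7, -0.2]
width: 0.0
```

```bash
python3 st.py; python3 look.py E 6; python3 - <<'E'
from st import *
p=read_camera("top"); C=cloud(p); D=C-O; x=D@TX*1000;y=D@TY*1000;z=C[...,2]*1000
m=(x<-42)&(x>-60)&(abs(y)<20)&(z>25)&(z<130)&(p["depth"]>0)
for lo in range(-60,-40,3):
    k=m&(x>=lo)&(x<lo+3)
    if k.sum(): print(lo,k.sum(),"y",y[k].min().round(),y[k].max().round(),"z",np.percentile(z[k],[0,25,50,75,100]).round())
E
```

```text
t 13.35 q [-0.65  0.34  1.25  0.73  1.87 -0.34]
TCP timer mm [-72.1  -0.2 160.1] tip [-56.5  -0.2 144.6] F [ 1.  -0.7 -0.2] w 0.0
rot err [ 0.002  0.006 -0.001]
[([312.9, 225.9], 0.49), ([324.4, 276.1], 0.4), ([317.6, 264.4], 0.4)]
-48 9 y -13.0 12.0 z [101. 104. 105. 105. 106.]
-45 7 y -7.0 13.0 z [102. 103. 104. 105. 108.]
```

View pics/lookE.png

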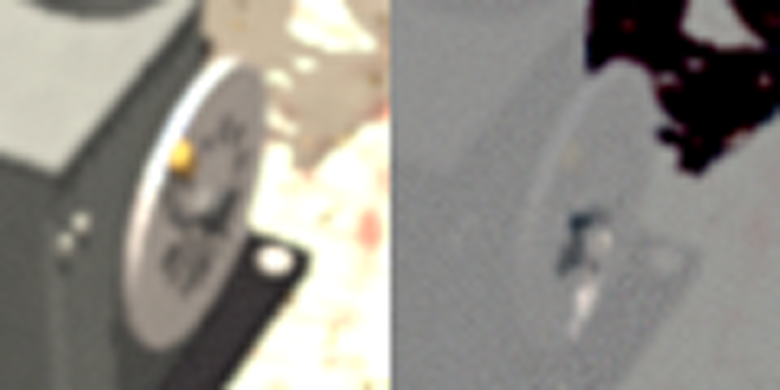

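Call:
servo_tool --steps '[{"dx":1.4,"dy":7.3,"dz":-7.4,"rx":0,"ry":0,"rz":0,"claw":255},{"dx":1.4,"dy":7.3,"dz":-7.4,"rx":0,"ry":0,"rz":0,"claw":255},{"dx":1.4,"dy":7.3,"dz":-7.4,"rx":0,"ry":0,"rz":0,"claw":255},{"dx":1.4,"dy":7.3,"dz":-7.4,"rx":0,"ry":0,"rz":0,"claw":255},{"dx":1.4,"dy":7.3,"dz":-7.4,"rx":0,"ry":0,"rz":0,"claw":255},{"dx":0,"dy":0,"dz":0,"rx":0,"ry":0,"rz":0,"claw":255},{"dx":0,"dy":0,"dz":0,"rx":0,"ry":0,"rz":0,"claw":255}]'

```text
t: 14.45
tcp_pos: [0.6177, -0.1049, 0.1187]
orientation: [-1.947, -1.605, -0.807]
contact_force: [0.2, 0.2, 0.2]
width: 0.004
```

Call:
servo_tool --steps '[{"dx":-0.2,"dy":-1.2,"dz":-4.4,"rx":0,"ry":0,"rz":0,"claw":255},{"dx":-0.5,"dy":-2.5,"dz":-5.1,"rx":0,"ry":0,"rz":0,"claw":255},{"dx":-0.4,"dy":-1.9,"dz":-5.3,"rx":0,"ry":0,"rz":0,"claw":255},{"dx":-0.2,"dy":-1.2,"dz":-5.0,"rx":0,"ry":0,"rz":0,"claw":255},{"dx":0,"dy":0,"dz":0,"rx":0,"ry":0,"rz":0,"claw":255}]'

```text
t: 14.95
tcp_pos: [0.6163, -0.1125, 0.098]
orientation: [-1.948, -1.603, -0.807]
contact_force: [-0.1, -0.3, 0.8]
width: 0.0
```

```bash
python3 st.py; python3 look.py F 8; python3 -c "
from ov import *
overlay(pickle.load(open('sideF.pkl','rb')),2.65,[2.5,2.65],'pics/ovF.png',s=10,dy=(-.4,-.2))"
```

```text
t 14.95 q [-0.61  0.35  1.35  0.72  1.77 -0.38]
TCP timer mm [-42.5   1.2  98. ] tip [-27.    1.2  82.4] F [-0.1 -0.3  0.8] w 0.0
rot err [-0.001 -0.001  0.   ]
[([329.6, 269.8], 0.58)]
```

View pics/lookF.png

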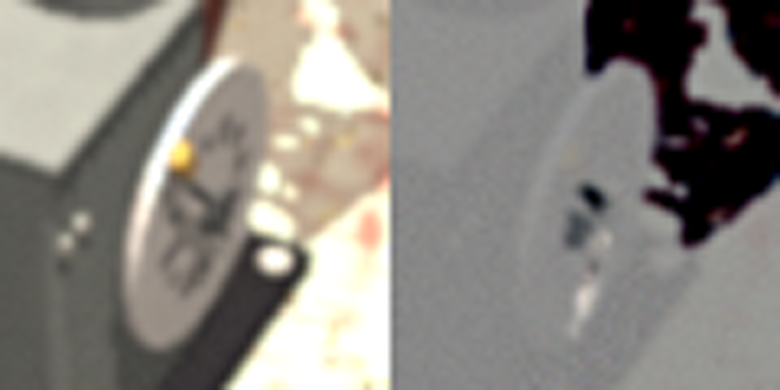

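View pics/ovF.png

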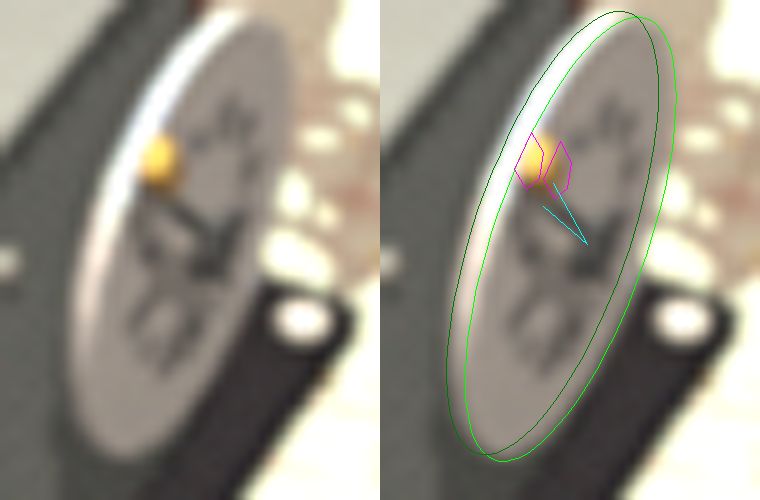

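```bash
cat > mfit.py <<'E'
from fit import *
T=pickle.load(open("topA.pkl","rb"))
S=dict(pickle.load(open("sideA.pkl","rb"))); 
L=[pickle.load(open(f"side{k}.pkl","rb"))["pixels"] for k in "ABCDE"]; S["pixels"]=np.mean(L,0)
def sat(p,b):
    x0,y0,x1,y1=b; im=np.asarray(p["pixels"],np.float32)[y0:y1,x0:x1]
    s=(im[...,0]-im[...,2])/(im[...,0]+im[...,2]+20); s=s-np.median(s); s[s<.08]=0; return s
bs=(320,254,336,272); bt=(282,250,302,266)
ds,dt=sat(S,bs),sat(T,bt)
def corners(q,h,r0,r1,w):
    el=-np.pi/2-q; d=np.array([-np.cos(el),0,np.sin(el)]); n=np.array([np.sin(el),0,np.cos(el)])
    return t2w(np.array([d*r+n*s*w+np.array([0,y,.08]) for r in(r0,r1) for s in(-1,1) for y in(.034,.034+h)]))
def rend(p,b,q,h,sh,sg,r0,r1,w):
    k=8; x0,y0,x1,y1=b; uv=proj(p,corners(q,h,r0,r1,w))+sh
    hull=cv2.convexHull(((uv-[x0,y0]+.5)*k).astype(np.float32)).astype(np.float32)
    m=np.zeros(((y1-y0)*k,(x1-x0)*k),np.float32); cv2.fillConvexPoly(m,(hull*16).round().astype(np.int32),1.,shift=4)
    m=cv2.GaussianBlur(m,(0,0),sg*k); return cv2.resize(m,None,fx=1/k,fy=1/k,interpolation=cv2.INTER_AREA)
def res(v,r0,r1,w,use):
    q,h,a,b_,c,d,sg=v; out=[]
    for data,p,bb,sh,u in((ds,S,bs,(a,b_),use[0]),(dt,T,bt,(c,d),use[1])):
        if not u: continue
        m=rend(p,bb,q,h,np.array(sh),abs(sg)+.2,r0,r1,w); A=(m*data).sum()/(m*m).sum(); out.append(((data-A*m)/data.max()).ravel())
    pr=(np.array([a,b_,c,d])-[-.3,-.2,.4,0])/.5*.15
    return np.r_[np.concatenate(out),pr]
E
cat > runm.py <<'E'
from mfit import *
print((ds*100).astype(int)); print((dt*100).astype(int))
from scipy.optimize import minimize
for use in((1,1),(1,0),(0,1)):
    for q0 in(2.6,):
        f=lambda v:(res(v,.032,.046,.004,use)**2).sum()
        a=minimize(f,[q0,.005,-.3,-.2,.4,0,.5],method="Nelder-Mead",options=dict(maxiter=1500,initial_simplex=np.array([[q0,.005,-.3,-.2,.4,0,.5]]*8)+np.vstack([np.zeros(7),np.diag([.15,.003,.4,.4,.4,.4,.3])])))
        print(use,a.x.round(4),a.fun)
E
python3 runm.py
```

```text
[[ 0  0  0  0  0  0  0  0  0  0  0  0  0  0  0  0]
 [ 0  0  0  0  0  0  0  0  0  0  0  0  0  0  0  0]
 [ 0  0  0  0  0  0  0  0  0  0  0  0  0  0  0  0]
 [ 0  0  0  0  0  0  0  0  0  0  0  0  0  0  0  0]
 [ 0  0  0  0  0  0  0  0  0  0  0  0  0  0  0  0]
 [ 0  0  0  0  0  0  0  0  0  0  0  0  0  0  0  0]
 [ 0  0  0  0  0  0  0  0  0  0  0  0  0  0  0  0]
 [ 0  0  0  0  0  0  0  0 12  0  0  0  0  0  0  0]
 [ 0  0  0  0  0  0  0 21 27 17  0  0  0  0  0  0]
 [ 0  0  0  0  0  0 16 31 31 22  0  0  0  0  0  0]
 [ 0  0  0  0  0  0 21 34 32 26  9  0  0  0  0  0]
 [ 0  0  0  0  0  0 20 35 33 25  9  0  0  0  0  0]
 [ 0  0  0  0  0  0 10 25 27 17  0  0  0  0  0  0]
 [ 0  0  0  0  0  0  0  0 12  8  0  0  0  0  0  0]
 [ 0  0  0  0  0  0  0  0  0  0  0  0  0  0  0  0]
 [ 0  0  0  0  0  0  0  0  0  0  0  0  0  0  0  0]
 [ 0  0  0  0  0  0  0  0  0  0  0  0  0  0  0  0]
 [ 0  0  0  0  0  0  0  0  0  0  0  0  0  0  0  0]]
[[ 0  0  0  0  0  0  0  0  0  0  0  0  0  0  0  0  0  0  0  0]
 [ 0  0  0  0  0  0  0  0  0  0  0  0  0  0  0  0  0  0  0  0]
 [ 0  0  0  0  0  0  0  0  0  0  0  0  0  0  0  0  0  0
[... 408 characters left out ...]
 26 29 30 33 35 35 27 13  0  0  0  0  0]
 [ 0  0  0  0  0  0  0  0 10 13 18 21 20 13  0  0  0  0  0  0]
 [ 0  0  0  0  0  0  0  0  0  0  0  0  0  0  0  0  0  0  0  0]
 [ 0  0  0  0  0  0  0  0  0  0  0  0  0  0  0  0  0  0  0  0]
 [ 0  0  0  0  0  0  0  0  0  0  0  0  0  0  0  0  0  0  0  0]
 [ 0  0  0  0  0  0  0  0  0  0  0  0  0  0  0  0  0  0  0  0]
 [ 0  0  0  0  0  0  0  0  0  0  0  0  0  0  0  0  0  0  0  0]]
(1, 1) [ 2.6111  0.0028  0.352  -0.965  -0.4847  1.1702  0.6107] 1.8593163917717228
(1, 0) [ 2.6438e+00  1.9000e-03  2.4640e-01 -4.1340e-01  3.7120e-01  1.2060e-01
  3.0590e-01] 0.5010174991522405
(0, 1) [ 2.5571  0.0049 -0.2819 -0.3458  0.5132  0.7662  0.2456] 0.4154962406817495
```

```bash
python3 - <<'E'
from mfit import *
im=T["pixels"].mean(2)
print(im[254:266,282:322].astype(int))
for y in(.036,.04,.044): print(y,proj(T,t2w([[0,y,.08],[0,y,.084],[-.046,.034,.08],[.046,.034,.08]])).round(2).tolist())
E
```

```text
[[106 112 115 121 125 128 131 134 133 127 118 105  93  86  81  81  76  73
   75  84  92  95  98 101 104 109 112 114 115 116 116 116 116 117 116 115
  115 116 115 115]
 [ 78  84  90 100 109 119 130 137 138 137 134 134 135 138 138 135 125 116
  106 104 100  98  96  88  83  85  89  92  96 101 104 108 112 114 114 115
  115 116 115 115]
 [ 51  56  59  65  70  78  93 107 108 106 105 110 123 135 139 141 139 139
  139 141 141 140 133 121 109 104  94  85  77  70  67  73  84  92  96 101
  106 111 113 113]
 [ 45  44  45  47  47  58  82  98 102 101  87  81  86  87  88  95 103 115
  126 136 139 140 140 140 140 141 140 133 121 105  91  82  78  72  66  63
   71  85  91  93]
 [ 46  45  45  45  44  58  86  97 102 102  87  75  72  64  51  50  56  68
   79  88  95 104 110 121 128 137 141 141 140 139 138 137 131 119 104  88
   78  75  70  61]
 [ 43  43  44  44  44  50  64  71  77  82  77  71  67  57  41  33  32  37
   46  64  88 103 100  91  86  89  97 102 113 124 135 139 137 135 135 134
  131 124 113  95]
 [ 32  36  38  39  42  43  44  47  52  54  51  51  51  42  36  34  35  34
   44  59  78  94  89  7
[... 439 characters left out ...]
9  78  72  60  54  45  38  32  30  31
   36  39  43  48  48  46  42  38  44  46  47  46  45  47  45  45  44  45
   43  45  48  50]
 [136 137 138 139 140 139 135 133 130 130 126 115 107  95  84  80  73  61
   55  46  35  34  31  33  36  37  41  44  44  44  45  46  46  45  45  45
   46  46  47  45]
 [135 136 137 138 138 139 138 138 137 139 138 136 133 129 130 131 128 117
  109  97  85  78  72  63  54  43  34  31  32  34  37  40  41  44  44  45
   46  46  47  47]]
0.036 [[303.39, 260.08], [303.35, 259.98], [328.54, 263.38], [278.62, 254.62]]
0.04 [[303.0, 262.25], [302.96, 262.16], [328.54, 263.38], [278.62, 254.62]]
0.044 [[302.62, 264.42], [302.57, 264.34], [328.54, 263.38], [278.62, 254.62]]
```

```bash
cat > runm2.py <<'E'
from mfit import *
import mfit
from scipy.optimize import minimize
def fit(use,prior,r0=.032,r1=.046,w=.004):
    def f(v):
        r=res(v,r0,r1,w,use)[:-4]; pr=(v[2:6]-prior)/.15*.15
        return (r**2).sum()+(pr**2).sum()
    x0=np.r_[2.62,.005,prior,.5]
    a=minimize(f,x0,method="Nelder-Mead",options=dict(maxiter=1500,initial_simplex=np.array([x0]*8)+np.vstack([np.zeros(7),np.diag([.15,.003,.1,.1,.1,.1,.3])])))
    return a.x.round(3),round(a.fun,3)
for pr in((-.4,-.2,.1,0),(0,0,.1,0),(-.2,-.1,.1,.5)):
    for use in((1,0),(0,1),(1,1)): print(pr,use,*fit(use,np.array(pr)))
E
python3 runm2.py
```

```text
(-0.4, -0.2, 0.1, 0) (1, 0) [ 2.665  0.003 -0.317 -0.177  0.094  0.037  0.28 ] 0.876
(-0.4, -0.2, 0.1, 0) (0, 1) [ 2.588  0.006 -0.39  -0.185  0.073  0.175  0.206] 1.182
(-0.4, -0.2, 0.1, 0) (1, 1) [ 2.622  0.004 -0.084 -0.417 -0.416  0.635  0.337] 3.149
(0, 0, 0.1, 0) (1, 0) [ 2.666e+00  2.000e-03  5.900e-02 -3.000e-02  1.060e-01 -7.000e-03
  3.240e-01] 0.521
(0, 0, 0.1, 0) (0, 1) [2.588 0.006 0.01  0.015 0.073 0.175 0.206] 1.182
(0, 0, 0.1, 0) (1, 1) [ 2.622  0.004  0.015 -0.582 -0.314  0.699  0.306] 3.152
(-0.2, -0.1, 0.1, 0.5) (1, 0) [ 2.669e+00  2.000e-03 -1.470e-01 -1.060e-01  1.350e-01  5.000e-01
  2.920e-01] 0.659
(-0.2, -0.1, 0.1, 0.5) (0, 1) [ 2.583  0.005 -0.197 -0.06   0.074  0.601  0.214] 0.406
(-0.2, -0.1, 0.1, 0.5) (1, 1) [ 2.618  0.004  0.029 -0.541 -0.257  0.904  0.399] 2.635
```

```bash
cat > pfit.py <<'E'
from mfit import *
from scipy.optimize import minimize
import sys
def quad(q,y0,y1,w,r0=-.0,r1=.032):
    el=-np.pi/2-q; d=np.array([-np.cos(el),0,np.sin(el)]); n=np.array([np.sin(el),0,np.cos(el)])
    return t2w(np.array([d*r+n*s*w+np.array([0,y,.08]) for r in(r0,r1) for s in(-1,1) for y in(y0,y1)]))
def rendq(p,b,P,sh,sg=.5):
    k=8; x0,y0,x1,y1=b; uv=proj(p,P)+sh
    hull=cv2.convexHull(((uv-[x0,y0]+.5)*k).astype(np.float32))
    m=np.zeros(((y1-y0)*k,(x1-x0)*k),np.float32); cv2.fillConvexPoly(m,(hull*16).round().astype(np.int32),1.,shift=4)
    m=cv2.GaussianBlur(m,(0,0),sg*k); return cv2.resize(m,None,fx=1/k,fy=1/k,interpolation=cv2.INTER_AREA)
b=(320,256,342,296)
def img(k):
    p=pickle.load(open(f"side{k}.pkl","rb")); return np.asarray(p["pixels"],np.float32)[b[1]:b[3],b[0]:b[2]].mean(2)
# two-image differences: I_k - I_j = -c*(m(q_k)-m(q_j)); fit all qs jointly
def joint(keys,q0,y0=.036,y1=.038,w=.0025,sh=(-.2,-.1)):
    I=[img(k) for k in keys]; I=[i-np.median(i[:, :6]) *0 for i in I]
    mean=np.mean(I,0); 
    # disc mask
    P=t2w(np.array([[.040*np.cos(a),.034,.08+.040*np.sin(a)] for a in np.linspace(0,6.28,40)]))
    M=rendq(S,b,P,np.array(sh),.1)>.9
    def f(v):
        q=v[:len(keys)]; c=v[len(keys)]; s2=v[len(keys)+1:]
        R=[rendq(S,b,quad(x,y0,y1,w),np.array(s2)) for x in q]; mr=np.mean(R,0)
        return sum((((i-mean)+c*(r-mr))[M]**2).sum() for i,r in zip(I,R))+ 300*((s2-np.array(sh))**2).sum()/.09
    x0=np.r_[q0,25,sh]; n=len(x0)
    a=minimize(f,x0,method="Nelder-Mead",options=dict(maxiter=2500,maxfev=2500,xatol=1e-3,initial_simplex=np.array([x0]*(n+1))+np.vstack([np.zeros(n),np.diag([.12]*len(keys)+[10,.2,.2])])))
    return a.x.round(3),round(a.fun,0)
if __name__=="__main__":
    keys=list(sys.argv[1]); q0=[float(x) for x in sys.argv[2].split(",")]
    for (y0,y1) in((.034,.037),(.037,.040)):
        for w in(.002,.0035): print(y0,y1,w,*joint(keys,q0,y0,y1,w))
E
python3 pfit.py ABDEF .54,1.1,2.0,2.13,2.5
```

```text
0.034 0.037 0.002 [ 0.45   0.916  1.884  2.151  2.602 10.956  0.193  0.461] 28345.0
0.034 0.037 0.0035 [ 0.621  0.92   1.654  1.681  2.59  11.641  0.468  0.505] 25754.0
0.037 0.04 0.002 [ 0.718  0.919  1.695  2.177  2.527 13.724  0.019  0.246] 23408.0
0.037 0.04 0.0035 [ 0.72   0.846  1.89   2.132  2.526 11.068 -0.138  0.191] 23973.0
```

Call:
servo_tool --steps '[{"dx":0,"dy":0,"dz":-1.6,"rx":0,"ry":0,"rz":0,"claw":255},{"dx":0,"dy":0,"dz":-1.6,"rx":0,"ry":0,"rz":0,"claw":255},{"dx":0,"dy":0,"dz":0,"rx":0,"ry":0,"rz":0,"claw":255}]'

```text
t: 15.7
tcp_pos: [0.6166, -0.1122, 0.096]
orientation: [-1.948, -1.605, -0.808]
contact_force: [-0.2, -0.8, 2.1]
width: 0.004
```

```bash
python3 st.py; python3 look.py G 8; python3 -c "
from ov import *
overlay(pickle.load(open('sideG.pkl','rb')),2.62,[2.5,2.62],'pics/ovG.png',s=10,dy=(-.2,-.1))"; python3 pfit.py ABDEFG .54,1.1,2.0,2.13,2.52,2.6
```

```text
t 15.7 q [-0.61  0.35  1.35  0.72  1.77 -0.39]
TCP timer mm [-42.2   1.   96. ] tip [-26.6   1.   80.5] F [-0.2 -0.8  2.1] w 0.0
rot err [-0.001  0.001 -0.   ]
[([328.1, 269.1], 0.55)]
0.034 0.037 0.002 [ 0.558  0.924  1.657  2.18   2.586  2.613 12.799  0.459  0.61 ] 32874.0
0.034 0.037 0.0035 [ 0.538  0.496  1.571  1.739  2.578  2.698 12.231  0.463  0.432] 30702.0
0.037 0.04 0.002 [ 0.651  0.917  1.898  2.185  2.546  2.622 14.536 -0.151  0.361] 29125.0
0.037 0.04 0.0035 [ 0.71   0.976  1.647  2.211  2.5    2.574 12.266 -0.078  0.169] 27945.0
```

View pics/ovG.png

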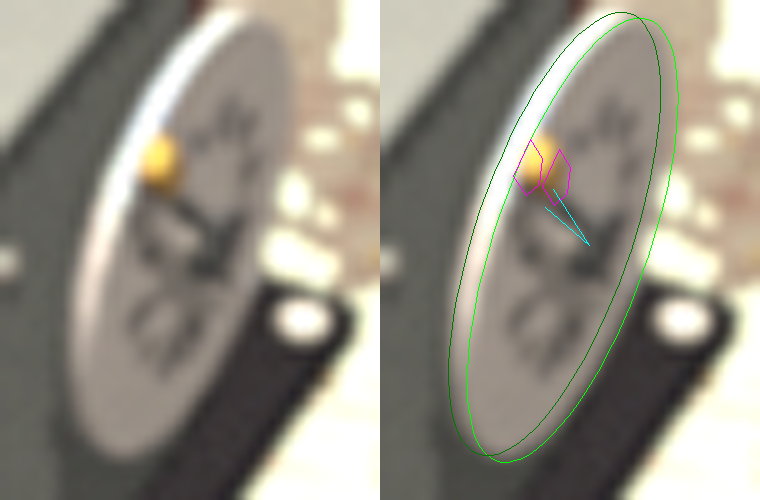

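```bash
python3 - <<'E'
from h import *
import pickle
o=[]
for k in "FG":
    p=pickle.load(open(f"side{k}.pkl","rb"))["pixels"].astype(np.float32)[258:280,320:342,::-1]
    a=cv2.resize(p,None,fx=18,fy=18,interpolation=cv2.INTER_CUBIC); o.append(np.clip(a*2.2-40,0,255))
cv2.imwrite("pics/fg.png",np.hstack(o).astype(np.uint8))
A=np.mean([pickle.load(open(f"side{k}.pkl","rb"))["pixels"].astype(np.float32) for k in "ABC"],0).mean(2)
for k in "FG":
    d=pickle.load(open(f"side{k}.pkl","rb"))["pixels"].astype(np.float32).mean(2)-A
    print(d[262:278,322:338].round(0).astype(int))
E
```

```text
[[  0   1   2   3   2   2   2   1   2   0   2   0   1   1  -1   2]
 [  1   1   2   2   1   2   1   1   1   1   1   1   1   1   1   1]
 [  1   2   3   2   3   2   1   2   1   1   2   1   1   1   1   1]
 [  2   2   2   2   2   2   1   1   1   2   2   1   0   2   1   0]
 [  2   2   2   2   1   1   1   1   1   1   2   1   1   1   2   2]
 [  1   3   2   1   1   2   2   0  -2   0   2   1   2   1   2   1]
 [  3   3   2   1   1   1  -2 -12 -18  -9  -1   3   2   4   2   2]
 [  3   3   2   1   1   0  -6 -22 -39 -35 -16  -2   3   2   1   1]
 [  2   2   1   2   1   1  -2 -14 -36 -49 -30  -9  -1   2   3   2]
 [  2   2   1   2   2   1   0  -4 -18 -36 -30 -14  -2   2   2   2]
 [  2   2   1   1   0  -5  -8  -5  -8 -19 -16  -7   0   1   2   3]
 [  3   2   1   2   0 -10 -17 -14  -9  -7  -6  -2   1   0   1   1]
 [  1   1   1   2  -1 -10 -20 -19 -15  -6  -1   0   1   1   2   1]
 [  2   2   1   1  -3 -13 -20 -18 -15  -9  -2   2   2   2   1   1]
 [  1   2   2   1  -5 -18 -20 -15 -10  -5   2   5   2   1   1   1]
 [  2   2   1   1  -4 -14 -17 -12  -6  -1   4   5   1   2   1   0]]
[[  0   1   2   3   2   2  
[... 345 characters left out ...]
  -6   1   3   2   2   2   1]
 [  2   3   2   2   1   2   1 -15 -29 -21  -8   2   4   4   2   2]
 [  3   2   1   1   0   2   0 -14 -39 -44 -24  -5   3   3   2   1]
 [  3   2   1   1   1   2   2  -5 -24 -40 -34 -14  -2   2   2   2]
 [  2   1   2   1   1   1   1   0  -7 -19 -25 -16  -2   1   1   2]
 [  3   2   1   2   1  -5  -8  -5  -3  -8 -12  -8   0   1   1   3]
 [  2   2   1   2   0 -11 -17 -14  -8  -5  -5  -1   1   1   1   1]
 [  0   1   1   1   1  -9 -20 -20 -15  -7  -1   0   1   1   2   2]
 [  1   1   2   2   0  -5 -18 -20 -16  -8  -2   2   1   2   1   1]
 [  2   1   1   1   1  -5 -17 -16 -11  -6   2   6   1   1   1   2]
 [  2   2   1   1   1  -6 -15 -13  -6  -2   4   5   2   1   1   0]]
```

View pics/fg.png

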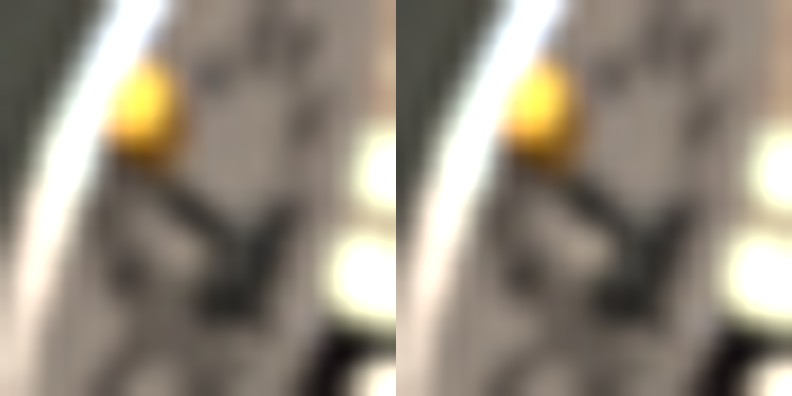

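```bash
cat > pf2.py <<'E'
from pfit import *
bb=(322,262,340,273)
A=np.mean([pickle.load(open(f"side{k}.pkl","rb"))["pixels"].astype(np.float32) for k in "ABC"],0).mean(2)
def diff(k):
    d=pickle.load(open(f"side{k}.pkl","rb"))["pixels"].astype(np.float32).mean(2)-A; d=d[bb[1]:bb[3],bb[0]:bb[2]]; return d-1.3
def fit1(k,sh,y0,free_sh=False):
    d=diff(k); W=np.ones_like(d); W[-2:,:9]=0
    def f(v):
        q,w,c,r0,h,u1,u2=v; m=rendq(S,bb,quad(q,y0,y0+abs(h),abs(w),r0,.032),np.array(sh)+[u1,u2],.45)
        return (W*(d+c*m)**2).sum()+((u1**2+u2**2)/(.3**2)*20 if free_sh else 1e5*(u1**2+u2**2))
    x0=np.array([2.55,.002,50,.008,.002,0,0]); n=7
    a=minimize(f,x0,method="Nelder-Mead",options=dict(maxiter=3000,maxfev=3000,initial_simplex=np.array([x0]*8)+np.vstack([np.zeros(7),np.diag([.1,.001,15,.004,.002,.2,.2])])))
    return a.x.round(4),round(a.fun)
if __name__=="__main__":
  for k in sys.argv[1]:
    for sh in((-.3,-.15),(0,0)):
      for y0 in(.035,.037,.039): print(k,sh,y0,*fit1(k,sh,y0))
    print(k,"free",*fit1(k,(-.15,-.1),.037,True))
E
python3 pf2.py FG
```

```text
F (-0.3, -0.15) 0.035 [ 2.53520e+00  0.00000e+00  4.89164e+01  5.70000e-03  7.00000e-03
 -9.80000e-03 -7.30000e-03] 2890
F (-0.3, -0.15) 0.037 [2.5111e+00 1.6000e-03 3.5754e+01 1.0500e-02 4.0000e-03 3.1000e-03
 6.0000e-04] 2552
F (-0.3, -0.15) 0.039 [2.50010e+00 2.10000e-03 4.15793e+01 1.28000e-02 2.00000e-03 4.50000e-03
 2.00000e-04] 1698
F (0, 0) 0.035 [ 2.52780e+00  1.00000e-03  3.49666e+01  8.90000e-03  5.80000e-03
 -1.37000e-02 -6.50000e-03] 3293
F (0, 0) 0.037 [2.5175e+00 2.0000e-03 3.6457e+01 1.0100e-02 2.8000e-03 1.0000e-04
 1.0000e-04] 2268
F (0, 0) 0.039 [ 2.49550e+00  2.20000e-03  4.43918e+01  1.38000e-02  1.40000e-03
  5.00000e-04 -4.00000e-04] 1694
F free [2.50400e+00 1.50000e-03 3.91664e+01 1.19000e-02 3.60000e-03 1.68900e-01
 5.59000e-02] 2175
G (-0.3, -0.15) 0.035 [2.57330e+00 0.00000e+00 4.14383e+01 8.00000e-03 7.90000e-03 9.50000e-03
 6.40000e-03] 2761
G (-0.3, -0.15) 0.037 [ 2.55870e+00  8.00000e-04  3.96416e+01  1.10000e-02  5.00000e-03
 -5.70000e-03 -5.00000e-04] 2580
G (-0.3, -0.15) 0.039 [ 2.54150e+00  1.80000e-03  3.99601e+01  1.28000e-02  2.40000e-03
 -2.00000e-04 -2.00000e-04] 1986
G (0, 0) 0.035 [ 2.57190e+00  1.00000e-04  4.27888e+01  9.70000e-03  7.10000e-03
 -5.00000e-03 -3.00000e-04] 2676
G (0, 0) 0.037 [ 2.55880e+00  1.50000e-03  3.68766e+01  1.04000e-02  3.60000e-03
  1.60000e-03 -2.00000e-03] 2358
G (0, 0) 0.039 [ 2.54080e+00  2.00000e-03  4.22279e+01  1.28000e-02  1.40000e-03
 -2.10000e-03  1.40000e-03] 2051
G free [2.5582e+00 1.5000e-03 3.7508e+01 9.8000e-03 3.1000e-03 1.5860e-01
 7.9100e-02] 2417
```

```bash
cat > runm3.py <<'E'
import mfit
from mfit import *
from scipy.optimize import minimize
def sat2(p,b,th):
    x0,y0,x1,y1=b; im=np.asarray(p["pixels"],np.float32)[y0:y1,x0:x1]
    s=(im[...,0]-im[...,2])/(im[...,0]+im[...,2]+10); s=s-np.median(s); s[s<th]=0; return np.minimum(s,.3)
def fit(use,prior,h,sig=.3,w=.004):
    def f(v):
        r=res(np.r_[v[0],h,v[1:]],.032,.046,w,use)[:-4]; pr=(v[1:5]-prior)/sig*.15
        return (r**2).sum()+(pr**2).sum()
    x0=np.r_[2.62,prior,.5]; n=6
    a=minimize(f,x0,method="Nelder-Mead",options=dict(maxiter=2000,initial_simplex=np.array([x0]*7)+np.vstack([np.zeros(6),np.diag([.1,.2,.2,.2,.2,.3])])))
    return a.x.round(3),round(a.fun,3)
for th in(.04,.12):
  mfit.ds=sat2(S,bs,th); mfit.dt=sat2(T,bt,th)
  for h in(.003,.004,.005,.006):
    for use in((1,0),(0,1),(1,1)): print(th,h,use,*fit(use,np.array((-.1,-.05,.1,.2)),h))
E
python3 runm3.py
```

```text
0.04 0.003 (1, 0) [ 2.661 -0.063 -0.144  0.299  0.329  0.285] 0.499
0.04 0.003 (0, 1) [ 2.594 -0.164 -0.314 -0.234  1.207  0.77 ] 1.611
0.04 0.003 (1, 1) [ 2.608  0.345 -1.011 -0.401  1.203  0.684] 2.835
0.04 0.004 (1, 0) [ 2.668 -0.268 -0.011  0.403  0.279  0.302] 0.869
0.04 0.004 (0, 1) [ 2.592 -0.258 -0.234 -0.217  0.921  0.555] 1.252
0.04 0.004 (1, 1) [ 2.621  0.019 -0.808 -0.564  0.897  0.451] 2.487
0.04 0.005 (1, 0) [ 2.656 -0.454 -0.33   0.146  0.493  0.316] 1.482
0.04 0.005 (0, 1) [ 2.58e+00 -2.46e-01  4.50e-02  2.00e-03  6.89e-01  2.09e-01] 0.698
0.04 0.005 (1, 1) [ 2.624 -0.129 -0.768 -0.63   0.618  0.28 ] 2.429
0.04 0.006 (1, 0) [ 2.668 -0.713 -0.211  0.079  0.428  0.419] 2.304
0.04 0.006 (0, 1) [ 2.587 -0.049 -0.042 -0.017  0.436  0.157] 0.883
0.04 0.006 (1, 1) [ 2.593 -0.053 -1.267  0.069  0.441  0.214] 3.626
0.12 0.003 (1, 0) [ 2.668 -0.139 -0.085  0.06   0.183  0.047] 1.113
0.12 0.003 (0, 1) [ 2.591 -0.529 -0.224 -0.168  1.198  0.681] 1.948
0.12 0.003 (1, 1) [ 2.61   0.335 -0.795 -0.353  1.18   0.6  ] 4.182
0.12 0.004 (1, 0) [ 2.667 -0.386 -0.154  0.228  0.44   0.191] 1.948
0.12 0.004 (0, 1) [ 2.601 -0.32  -0.23  -0.28   0.931  0.414] 1.485
0.12 0.004 (1, 1) [ 2.612  0.088 -1.119 -0.294  0.955  0.328] 3.771
0.12 0.005 (1, 0) [ 2.664 -0.546 -0.319  0.314  0.5    0.355] 2.939
0.12 0.005 (0, 1) [ 2.599 -0.079  0.046 -0.164  0.666  0.122] 0.936
0.12 0.005 (1, 1) [ 2.622 -0.278 -1.019 -0.536  0.612  0.22 ] 4.131
0.12 0.006 (1, 0) [ 2.673 -0.902 -0.138  0.348  0.448  0.486] 3.91
0.12 0.006 (0, 1) [ 2.586 -0.056  0.013  0.14   0.468 -0.1  ] 1.508
0.12 0.006 (1, 1) [ 2.581  0.011 -1.652  0.347  0.517  0.26 ] 6.06
```

```bash
python3 - <<'E'
from rig import *
from mfit import *
P=[read_camera("top") for i in range(8)]
p=dict(P[0]); p["pixels"]=np.mean([q["pixels"].astype(np.float32) for q in P],0); pickle.dump(p,open("topG.pkl","wb"))
d=(p["pixels"]-T["pixels"]).mean(2)
print(d[254:266,284:312].round(0).astype(int))
for q in(2.5,2.56,2.6,2.65):
    el=-np.pi/2-q
    print(q,proj(T,t2w([[-r*np.cos(el),.038,.08+r*np.sin(el)] for r in (.016,.032)])).round(1).tolist())
E
```

```text
[[ 9  8  9  9  9  9  9  9  9  8  7  7  7  6  6  6  7  7  8  7  7  7  8  7
   8  8  8  8]
 [ 6  8  8  8  9  9  8  9  9  9  9  9  9  9  8  8  8  7  8  7  7  8  8  7
   7  7  8  7]
 [ 5  6  6  6  7  7  8  8  7  8  9  9  9  9  9  9  9  9  9  8  9  8  8  8
   8  7  6  5]
 [ 5  4  4  5  7  7  8  8  7  6  6  7  5  7  7  8  8  9  9  9 10  9  8  9
   9  9  9  7]
 [ 5  3  5  5  6  7  7  7  7  6  6  5  2 -1  1  6  6  7  8  8  8  8  9  9
   9  8  9  9]
 [ 4  4  4  4  5  6  7  6  6  5  6  3  1  0  5  8  4  5  8  8  7  7  7  8
   7  7  7  9]
 [ 4  5  5  3  5  4  5  5  5  3  4  6  7  7  8  8 -3 -3  4  6  7  6  6  4
   6  5  5  6]
 [ 4  4  4  3  3  3  4  4  4  4  6  5  1  3  4  6 -3 -6  0  5  6  6  7  4
   4  3  5  3]
 [ 7  7  5  6  6  4  4  4  2  4  4  4  6  9 10  8 -2 -3  2  6  6  6  5  3
   5  4  4  4]
 [ 9  9  9  9  8  7  7  7  5  5  4  4  2  5  6  4  1  1  3  4  4  6  5  5
   4  4  4  3]
 [ 9  8  9  9  9  9  9  9  8  8  8  8  7  4  6  6  4  4  5  3  4  3  3  3
   4  3  4  5]
 [ 9  9  9  9  9  8  9  8  9  9  9  9  8  9  9  8  7  7  6  6  6  5  5  3
   4  4  4  4]]
2.5 [[297.8, 259.9], [292.2, 258.7]]
2.56 [[298.2, 260.0], [293.1, 258.8]]
2.6 [[298.5, 260.0], [293.7, 258.9]]
2.65 [[298.9, 260.1], [294.4, 259.0]]
```

Call:
servo_tool --steps '[{"dx":0,"dy":0,"dz":-1.5,"rx":0,"ry":0,"rz":0,"claw":255},{"dx":0,"dy":0,"dz":-1.5,"rx":0,"ry":0,"rz":0,"claw":255},{"dx":0,"dy":0,"dz":0,"rx":0,"ry":0,"rz":0,"claw":255}]'

```text
t: 16.85
tcp_pos: [0.6164, -0.112, 0.0924]
orientation: [-1.947, -1.604, -0.807]
contact_force: [-0.3, -0.8, 1.5]
width: 0.005
```

```bash
python3 st.py; python3 look.py H 8; python3 pf2.py H; python3 -c "
from h import *
import pickle
o=[]
for k in 'GH':
    p=pickle.load(open(f'side{k}.pkl','rb'))['pixels'].astype(np.float32)[258:280,320:342,::-1]
    a=cv2.resize(p,None,fx=18,fy=18,interpolation=cv2.INTER_CUBIC); o.append(np.clip(a*2.2-40,0,255))
cv2.imwrite('pics/gh.png',np.hstack(o).astype(np.uint8))"
```

```text
t 16.85 q [-0.61  0.35  1.35  0.72  1.76 -0.39]
TCP timer mm [-42.    1.2  92.4] tip [-26.4   1.2  76.9] F [-0.3 -0.8  1.5] w 0.0
rot err [-0.001 -0.    -0.   ]
[([328.8, 270.1], 0.39)]
H (-0.3, -0.15) 0.035 [ 2.62180e+00  0.00000e+00  3.97109e+01  6.10000e-03  7.30000e-03
 -6.00000e-03 -8.60000e-03] 3243
H (-0.3, -0.15) 0.037 [ 2.5934e+00  1.7000e-03  3.4846e+01  9.8000e-03  4.2000e-03 -1.1000e-03
 -1.1000e-03] 2996
H (-0.3, -0.15) 0.039 [ 2.58300e+00  2.50000e-03  4.12313e+01  1.12000e-02  1.40000e-03
 -2.00000e-04 -2.00000e-04] 2018
H (0, 0) 0.035 [ 2.6114e+00 -0.0000e+00  4.2168e+01  6.9000e-03  7.0000e-03  3.6000e-03
 -6.0000e-03] 3131
H (0, 0) 0.037 [ 2.59140e+00  1.80000e-03  3.76014e+01  1.04000e-02  3.50000e-03
  4.00000e-03 -3.00000e-04] 2535
H (0, 0) 0.039 [ 2.57850e+00  2.80000e-03  4.26686e+01  1.17000e-02  7.00000e-04
 -4.00000e-04 -6.00000e-04] 1983
H free [ 2.58730e+00  2.00000e-03  3.69524e+01  9.20000e-03  3.00000e-03
  1.34500e-01 -2.92000e-02] 2715
```

View pics/gh.png

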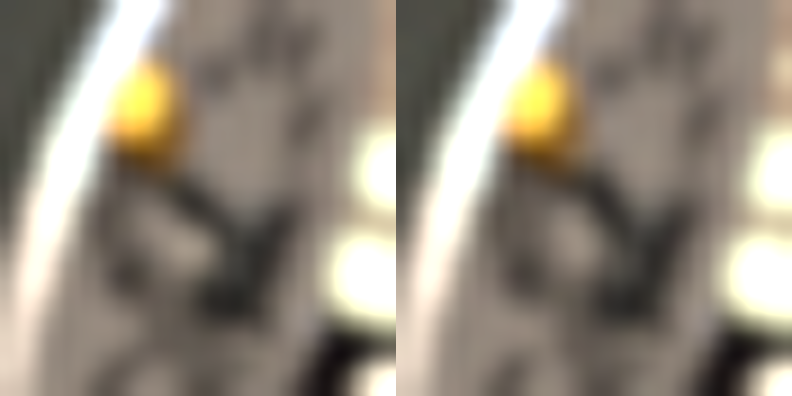

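```bash
python3 - <<'E'
from mfit import *
from scipy.ndimage import map_coordinates
p=pickle.load(open("sideA.pkl","rb")); I=p["pixels"].mean(2)
c=proj(p,t2w([[0,.034,.08]]))[0]
rows=[]
for deg in range(0,360,10):
    a=np.deg2rad(deg); e=1e-3
    f=lambda a,r=.046:proj(p,t2w([[-r*np.cos(a),.034,.08+r*np.sin(a)]]))[0]
    P=f(a); t=f(a+e)-f(a-e); n=np.array([t[1],-t[0]]); n/=np.linalg.norm(n); n*=np.sign(n@(P-c))
    s=np.arange(-4,4.01,.1); q=P+s[:,None]*n
    pr=map_coordinates(I,[q[:,1],q[:,0]],order=3)
    ins=np.median(pr[:10]); g=np.gradient(pr)
    k=np.argmax(abs(g)); rows.append((deg,n,s[k],g[k]))
    print(deg,"n",n.round(2),"edge",round(s[k],2),"g",round(g[k]*10,1),"prof",pr[::10].astype(int))
E
```

```text
0 n [1.   0.02] edge -0.7 g 34.7 prof [ 73  74  79 101 134 149 150 151 152]
10 n [ 1.   -0.09] edge -0.7 g 36.5 prof [ 77  74  77 101 135 153 153 153 154]
20 n [ 0.97 -0.25] edge -0.8 g 30.9 prof [ 75  74  77  99 128 140 152 155 154]
30 n [ 0.88 -0.48] edge -0.6 g 37.4 prof [ 76  74  74  96 132 153 155 154 154]
40 n [ 0.63 -0.77] edge -0.4 g 37.3 prof [ 76  74  74  91 126 150 155 155 154]
50 n [ 0.17 -0.99] edge -0.1 g 35.6 prof [ 75  74  73  86 117 146 155 155 155]
60 n [-0.28 -0.96] edge 0.2 g 37.3 prof [ 74  74  73  77 102 136 153 156 156]
70 n [-0.55 -0.83] edge 0.3 g 43.7 prof [ 75  76  75  73  98 137 153 153 150]
80 n [-0.7  -0.71] edge 0.3 g 45.4 prof [ 76  77  76  75 102 143 152 132 100]
90 n [-0.79 -0.62] edge 2.7 g -54.7 prof [ 74  77  76  76 104 143 134  84  50]
100 n [-0.84 -0.54] edge 2.7 g -54.2 prof [ 70  76  76  78 108 145 132  82  50]
110 n [-0.88 -0.47] edge 2.6 g -53.2 prof [ 60  67  72  79 111 146 131  81  50]
120 n [-0.91 -0.41] edge 2.7 g -51.7 prof [ 61  66  93 110 121 142 129  81  50]
130 n [-0.94 -0.35] edge 2.7 g -54.0 prof [ 64  57  54  67 111 148 134  84  
[... 911 characters left out ...]
 -18.5 prof [75 72 66 57 40 27 28 29 29]
270 n [0.81 0.58] edge -0.2 g -21.3 prof [63 57 58 55 36 24 28 29 30]
280 n [0.86 0.52] edge -0.3 g -25.1 prof [48 55 64 63 40 27 28 30 29]
290 n [0.89 0.45] edge -0.5 g -23.9 prof [55 65 73 62 40 28 28 29 28]
300 n [0.92 0.4 ] edge 3.3 g 26.2 prof [55 65 72 63 42 26 33 54 79]
310 n [0.94 0.35] edge -0.2 g -23.3 prof [44 62 77 76 57 45 43 51 66]
320 n [0.96 0.3 ] edge -0.8 g 37.4 prof [ 44  63  79 108 142 153 152 148 146]
330 n [0.97 0.24] edge -0.8 g 36.3 prof [ 67  72  80 107 141 152 144 135 138]
340 n [0.98 0.18] edge -0.8 g 38.5 prof [ 59  67  79 108 143 157 156 154 151]
350 n [0.99 0.11] edge -0.6 g 32.0 prof [ 71  75  79 100 131 148 152 152 150]
```

```bash
python3 - <<'E'
from pf2 import *
sh=np.array([-.37,-.37])
for k in "FGH":
    d=-(diff(k)); d[d<4]=0
    if k=="H": print(d.astype(int))
    out=[]
    for r in range(3,10):
        w=d[r].copy(); w[:6]=0
        if r>=9: w[:8]=0
        if w.sum()>15: out.append((r+262,round((w*np.arange(322,340)).sum()/w.sum(),2)))
    print(k,out)
for y in(.037,.039):
  for q in(2.5,2.55,2.6,2.65):
    el=-np.pi/2-q; L=np.array([[-r*np.cos(el),y,.08+r*np.sin(el)] for r in np.linspace(.008,.032,30)])
    uv=proj(S,t2w(L))+sh; rr=np.arange(266,272); print(y,q,[(int(r),round(float(np.interp(r,uv[::-1,1],uv[::-1,0])),2)) for r in rr], "tip",uv[-1].round(2))
E
```

```text
F [(268, np.float64(331.32)), (269, np.float64(331.98)), (270, np.float64(332.09)), (271, np.float64(331.4))]
G [(267, np.float64(330.02)), (268, np.float64(331.53)), (269, np.float64(332.49)), (270, np.float64(332.51)), (271, np.float64(331.73))]
[[ 0  0  0  0  0  0  0  0  0  0  0  0  0  0  0  0  0  0]
 [ 0  0  0  0  0  0  0  0  0  0  0  0  0  0  0  0  0  0]
 [ 0  0  0  0  0  0  0  0  0  0  0  0  0  0  0  0  0  0]
 [ 0  0  0  0  0  0  0  0  0  0  0  0  0  0  0  0  0  0]
 [ 0  0  0  0  0  0  0  0  5  7  0  0  0  0  0  0  0  0]
 [ 0  0  0  0  0  0  0 10 21 22  7  0  0  0  0  0  0  0]
 [ 0  0  0  0  0  0  0 15 33 40 21  0  0  0  0  0  0  0]
 [ 0  0  0  0  0  4  7  7 26 50 37 12  0  0  0  0  6 20]
 [ 0  0  0  0  0  7  7  0 19 42 40 18  4  0  0  0  6 23]
 [ 0  0  0  0  0  4  5  0 12 29 28 17  0  0  0  0  0  0]
 [ 0  0  0  0  0  7 10  7  8 17 12  7  0  0  0  0  0  0]]
H [(267, np.float64(330.44)), (268, np.float64(330.61)), (269, np.float64(332.26)), (270, np.float64(332.75)), (271, np.float64(331.57))]
0.037 2.5 [(266, 327.89), (267, 327.89), (268, 327.94), (269, 329.09), (270, 330.24), 
[... 180 characters left out ...]
(267, 328.92), (268, 329.63), (269, 330.33), (270, 331.04), (271, 331.38)] tip [328.52 266.43]
0.037 2.65 [(266, 329.03), (267, 329.59), (268, 330.16), (269, 330.72), (270, 331.29), (271, 331.47)] tip [328.85 265.69]
0.039 2.5 [(266, 328.82), (267, 328.82), (268, 328.82), (269, 329.65), (270, 330.79), (271, 331.94)] tip [328.82 268.28]
0.039 2.55 [(266, 329.13), (267, 329.13), (268, 329.57), (269, 330.45), (270, 331.34), (271, 332.22)] tip [329.13 267.51]
0.039 2.6 [(266, 329.45), (267, 329.63), (268, 330.33), (269, 331.03), (270, 331.73), (271, 332.3)] tip [329.45 266.75]
0.039 2.65 [(266, 329.79), (267, 330.34), (268, 330.9), (269, 331.46), (270, 332.03), (271, 332.38)] tip [329.79 266.01]
```

Call:
servo_tool --steps '[{"dx":0,"dy":0,"dz":3,"rx":0,"ry":0,"rz":0,"claw":255},{"dx":-1.5,"dy":-7.8,"dz":8,"rx":0,"ry":0,"rz":0,"claw":255},{"dx":-3.8,"dy":-19.6,"dz":20,"rx":0,"ry":0,"rz":0,"claw":255},{"dx":-3.8,"dy":-19.6,"dz":20,"rx":0,"ry":0,"rz":0,"claw":255},{"dx":-3.8,"dy":-19.6,"dz":20,"rx":0,"ry":0,"rz":0,"claw":255},{"dx":0,"dy":0,"dz":35,"rx":0,"ry":0,"rz":0,"claw":255},{"dx":0,"dy":0,"dz":35,"rx":0,"ry":0,"rz":0,"claw":255},{"dx":0,"dy":0,"dz":35,"rx":0,"ry":0,"rz":0,"claw":255},{"dx":0,"dy":0,"dz":0,"rx":0,"ry":0,"rz":0,"claw":255}]'

```text
t: 18.2
tcp_pos: [0.6041, -0.1795, 0.276]
orientation: [-1.95, -1.615, -0.813]
contact_force: [-0.2, -0.1, 0.2]
width: 0.004
```

```bash
python3 st.py; python3 look.py I 10; python3 pf2.py I; python3 - <<'E'
from pf2 import *
from rig import *
d=-(diff("I")); d[d<4]=0
print(d.astype(int)[2:,4:16])
o=get_obs(); R=Ro.from_rotvec(o["orientation"]); print((Ro.from_matrix(Rt(90))*R.inv()).as_rotvec())
P=[read_camera("top") for i in range(3)]
p=P[0]; C=cloud(p); D=C-O; x=D@TX*1000;y=D@TY*1000;z=C[...,2]*1000
m=(x<-42)&(x>-60)&(abs(y)<20)&(z>25)&(z<130)&(p["depth"]>0)
for lo in range(-60,-40,3):
    k=m&(x>=lo)&(x<lo+3)
    if k.sum(): print(lo,k.sum(),"z",np.percentile(z[k],[0,25,50,75,100]).round())
E
```

```text
t 18.2 q [-0.7   0.35  1.02  0.78  2.06 -0.23]
TCP timer mm [-110.6    0.3  276. ] tip [-9.510e+01  2.000e-01  2.604e+02] F [-0.2 -0.1  0.2] w 0.0
rot err [ 0.005  0.009 -0.001]
[([331.0, 266.8], 0.43)]
I (-0.3, -0.15) 0.035 [ 2.62270e+00 -0.00000e+00  4.12533e+01  6.30000e-03  7.30000e-03
 -1.85000e-02 -6.00000e-04] 2581
I (-0.3, -0.15) 0.037 [ 2.59980e+00  1.70000e-03  3.61833e+01  8.50000e-03  3.60000e-03
 -3.60000e-03 -6.10000e-03] 2293
I (-0.3, -0.15) 0.039 [ 2.58140e+00  2.50000e-03  4.13381e+01  1.12000e-02  1.50000e-03
  1.30000e-03 -5.10000e-03] 1203
I (0, 0) 0.035 [2.61120e+00 1.00000e-03 3.59338e+01 9.00000e-03 5.80000e-03 5.70000e-03
 9.20000e-03] 2872
I (0, 0) 0.037 [ 2.59810e+00  1.90000e-03  3.74808e+01  9.80000e-03  3.00000e-03
  1.43000e-02 -2.70000e-03] 1758
I (0, 0) 0.039 [ 2.57770e+00  2.80000e-03  4.33104e+01  1.19000e-02  8.00000e-04
 -1.00000e-04  1.00000e-04] 1202
I free [ 2.59670e+00  2.00000e-03  3.71012e+01  9.20000e-03  3.00000e-03
  1.25200e-01 -1.50000e-03] 1858
[[ 0  0  0  0  0  0  0  0  0  0  0  0]
 [ 0  0  0  0  0  0  0  0  0  0  0  0]
 [ 0  0  0  0  6  8  0  0  0  0  0  0]
 [ 0  0  0 10 23 23  8  0  0  0  0  0]
 [ 0  0  0 16 35 40 22  4  0  0  0  0]
 [ 0  5  7  8 27 50 38 12  0  0  0  0]
 [ 0  7  9  4 18 43 41 19  0  0  0  0]
 [ 0  4  6  0 13 30 28 17  4  0  0  0]
 [ 0  7 11  7 10 18 13  7  0  0  0  0]]
[-7.72286353e-01  1.49706092e-01 -1.39402720e-04]
-54 6 z [78. 79. 80. 81. 83.]
-51 28 z [79. 81. 82. 83. 86.]
-48 27 z [77. 81. 82. 84. 87.]
-45 4 z [80. 82. 82. 83. 83.]
```

View pics/lookI.png

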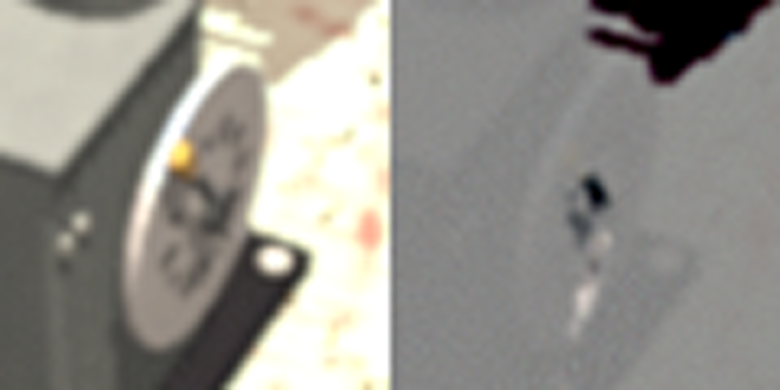

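```bash
python3 - <<'E'
from st import *
for n,c0 in(("side",(329,268)),("top",(293,259))):
    D=dict(pointer_tip=[],marker_tip=[])
    for i in range(10):
        p=read_camera(n)
        for t in D:
            for r in place_of(p,t):
                if np.hypot(*(np.array(r["at"])-c0))<8: D[t].append(r["at"]); break
    for t in D:
        a=np.array(D[t])
        if len(a): print(n,t,len(a),a.mean(0).round(2),np.median(a,0).round(2),a.std(0).round(2))
    p=p
    for q in(2.5,2.6,2.7):
        el=-np.pi/2-q; print(q,proj(p,t2w([[-.032*np.cos(el),y,.08+.032*np.sin(el)] for y in(.034,.037,.04)])).round(1).tolist())
print(get_obs()["t"])
E
```

```text
side pointer_tip 10 [328.49 268.97] [328.8  268.85] [1.12 1.37]
side marker_tip 10 [329.19 267.21] [329.4 267.6] [1.41 1.51]
2.5 [[326.9, 267.8], [328.3, 268.3], [329.7, 268.8]]
2.6 [[327.5, 266.3], [328.9, 266.8], [330.3, 267.3]]
2.7 [[328.2, 264.9], [329.6, 265.3], [331.0, 265.8]]
top pointer_tip 9 [294.46 256.61] [294.5 256.7] [0.87 0.83]
top marker_tip 9 [293.44 257.71] [293.5 257.5] [0.79 0.85]
2.5 [[292.6, 256.4], [292.3, 258.1], [292.0, 259.8]]
2.6 [[294.1, 256.6], [293.8, 258.3], [293.5, 260.0]]
2.7 [[295.6, 256.9], [295.3, 258.6], [295.0, 260.2]]
21.9
```

```bash
cat > runm4.py <<'E'
import mfit
from mfit import *
from scipy.optimize import minimize
prior=np.array((-.37,-.37,.05,.2))
def fit(use,r0,L,w=.004,sig=np.array([.15,.15,.15,.4])):
    def f(v):
        r=res(v,r0,r0+L,w,use)[:-4]; pr=(v[2:6]-prior)/sig*.2
        return (r**2).sum()+(pr**2).sum()
    x0=np.r_[2.62,.0045,prior,.5]
    a=minimize(f,x0,method="Nelder-Mead",options=dict(maxiter=2500,maxfev=2500,initial_simplex=np.array([x0]*8)+np.vstack([np.zeros(7),np.diag([.1,.002,.1,.1,.1,.1,.3])])))
    return a.x.round(3),round(a.fun,3)
for r0,L in((.030,.014),(.032,.014),(.034,.014),(.036,.014),(.038,.014),(.036,.010)):
    for use in((1,0),(0,1),(1,1)): print(r0,L,use,*fit(use,r0,L))
E
python3 runm4.py
```

```text
0.03 0.014 (1, 0) [ 2.672e+00  2.000e-03 -2.800e-01 -3.580e-01  4.100e-02  2.840e-01
  2.700e-01] 0.564
0.03 0.014 (0, 1) [ 2.551  0.005 -0.424 -0.354 -0.008  0.545  0.223] 0.432
0.03 0.014 (1, 1) [ 2.615  0.004 -0.28  -0.794 -0.523  0.798  0.475] 3.905
0.032 0.014 (1, 0) [ 2.661  0.003 -0.262 -0.406  0.056  0.268  0.254] 0.932
0.032 0.014 (0, 1) [ 2.591  0.005 -0.486 -0.449 -0.08   0.632  0.211] 0.49
0.032 0.014 (1, 1) [ 2.618  0.004 -0.203 -0.607 -0.214  0.822  0.366] 2.613
0.034 0.014 (1, 0) [ 2.649  0.004 -0.221 -0.35  -0.042  0.237  0.237] 1.483
0.034 0.014 (0, 1) [ 2.623  0.005 -0.446 -0.4   -0.109  0.603  0.222] 0.527
0.034 0.014 (1, 1) [ 2.64   0.005 -0.253 -0.259 -0.289  0.368  0.31 ] 2.959
0.036 0.014 (1, 0) [ 2.636  0.005 -0.158 -0.233 -0.102  0.172  0.374] 2.028
0.036 0.014 (0, 1) [ 2.649  0.005 -0.41  -0.3   -0.032  0.771  0.241] 0.488
0.036 0.014 (1, 1) [ 2.638  0.005 -0.178 -0.298  0.052  0.867  0.293] 2.584
0.038 0.014 (1, 0) [ 2.621  0.006 -0.193 -0.315 -0.005  0.152  0.438] 2.739
0.038 0.014 (0, 1) [ 2.676  0.006 -0.42  -0.396  0.051  0.341  0.267] 1.218
0.038 0.014 (1, 1) [ 2.65   0.005 -0.092  0.043  0.335  0.878  0.335] 3.658
0.036 0.01 (1, 0) [ 2.639  0.005 -0.296 -0.345  0.05   0.243  0.215] 0.864
0.036 0.01 (0, 1) [ 2.618  0.005 -0.492 -0.474 -0.009  0.663  0.311] 1.117
0.036 0.01 (1, 1) [ 2.632  0.005 -0.266 -0.448 -0.077  0.664  0.357] 2.188
```

Call:
servo_tool --steps '[{"dx":2.6,"dy":13.5,"dz":0,"rx":-0.0965,"ry":0.0187,"rz":0,"claw":255},{"dx":2.6,"dy":13.5,"dz":0,"rx":-0.0965,"ry":0.0187,"rz":0,"claw":255},{"dx":2.6,"dy":13.5,"dz":0,"rx":-0.0965,"ry":0.0187,"rz":0,"claw":255},{"dx":2.6,"dy":13.5,"dz":0,"rx":-0.0965,"ry":0.0187,"rz":0,"claw":255},{"dx":2.6,"dy":13.5,"dz":0,"rx":-0.0965,"ry":0.0187,"rz":0,"claw":255},{"dx":2.6,"dy":13.5,"dz":0,"rx":-0.0965,"ry":0.0187,"rz":0,"claw":255},{"dx":2.6,"dy":13.5,"dz":0,"rx":-0.0965,"ry":0.0187,"rz":0,"claw":255},{"dx":2.6,"dy":13.5,"dz":0,"rx":-0.0965,"ry":0.0187,"rz":0,"claw":255},{"dx":0,"dy":0,"dz":0,"rx":0,"ry":0,"rz":0,"claw":255},{"dx":0,"dy":0,"dz":0,"rx":0,"ry":0,"rz":0,"claw":255},{"dx":0,"dy":0,"dz":0,"rx":0,"ry":0,"rz":0,"claw":255}]'

```text
t: 23.0
tcp_pos: [0.6242, -0.0716, 0.2686]
orientation: [-2.425, -1.997, -0.001]
contact_force: [-0.3, -0.0, 0.0]
width: 0.009
```

```bash
python3 -c "
from st import *
status(90)
p=read_camera('side'); cv2.imwrite('pics/side9.png',cv2.resize(cv2.convertScaleAbs(p['pixels'][140:290,240:440,::-1],alpha=1.6),None,fx=4,fy=4))"
```

```text
t 23.0 q [-0.17  0.18  1.05  0.    1.91  0.02]
TCP timer mm [ -0.8   1.2 268.6] tip [ -0.8   1.2 246.6] F [-0.3 -0.   0. ] w 0.01
rot err [-0.001  0.     0.   ]
```

View pics/side9.png

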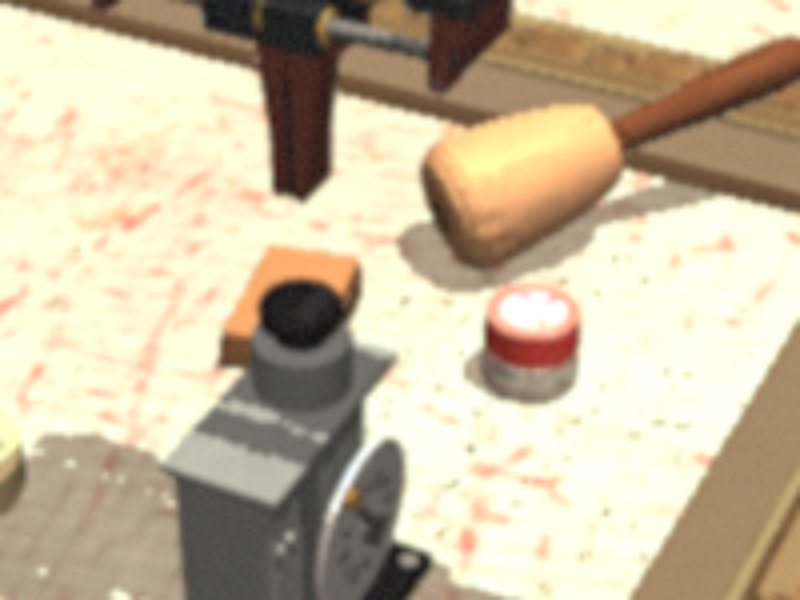

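Call:
servo_tool --steps '[{"dx":1.3,"dy":0.5,"dz":-12,"rx":0,"ry":0,"rz":0,"claw":255},{"dx":0,"dy":0,"dz":-12,"rx":0,"ry":0,"rz":0,"claw":255},{"dx":0,"dy":0,"dz":-10,"rx":0,"ry":0,"rz":0,"claw":255},{"dx":0,"dy":0,"dz":0,"rx":0,"ry":0,"rz":0,"claw":255}]'

```text
t: 23.45
tcp_pos: [0.6248, -0.0704, 0.2315]
orientation: [-2.423, -1.996, 0.004]
contact_force: [-0.5, 0.4, -0.7]
width: 0.008
```

Call:
servo_tool --steps '[{"dx":0,"dy":0,"dz":-4,"rx":0,"ry":0,"rz":0,"claw":255},{"dx":0,"dy":0,"dz":-4,"rx":0,"ry":0,"rz":0,"claw":255},{"dx":0,"dy":0,"dz":-4,"rx":0,"ry":0,"rz":0,"claw":255},{"dx":0,"dy":0,"dz":-4,"rx":0,"ry":0,"rz":0,"claw":255},{"dx":0,"dy":0,"dz":-3,"rx":0,"ry":0,"rz":0,"claw":255},{"dx":0,"dy":0,"dz":0,"rx":0,"ry":0,"rz":0,"claw":255}]'

```text
t: 24.05
tcp_pos: [0.6255, -0.0701, 0.2151]
orientation: [2.424, 1.998, -0.0]
contact_force: [0.6, 0.9, 0.8]
width: 0.003
```

```bash
python3 -c "
from st import *
status(90)"
```

```text
t 24.05 q [-0.17  0.17  1.16 -0.    1.81  0.03]
TCP timer mm [9.000e-01 2.000e-01 2.151e+02] tip [  0.9   0.2 193.1] F [0.6 0.9 0.8] w 0.0
rot err [ 0.    -0.    -0.001]
```

Call:
servo_tool --steps '[{"dx":0,"dy":0,"dz":-1.5,"rx":0,"ry":0,"rz":0,"claw":255},{"dx":0,"dy":0,"dz":-1.5,"rx":0,"ry":0,"rz":0,"claw":255},{"dx":0,"dy":0,"dz":-1.5,"rx":0,"ry":0,"rz":0,"claw":255}]'

```text
t: 24.35
tcp_pos: [0.6258, -0.0702, 0.2114]
orientation: [2.423, 1.998, 0.001]
contact_force: [-1.0, 0.2, 0.5]
width: 0.005
```

Call:
servo_tool --steps '[{"dx":0,"dy":0,"dz":-1.5,"rx":0,"ry":0,"rz":0,"claw":255},{"dx":0,"dy":0,"dz":-1.5,"rx":0,"ry":0,"rz":0,"claw":255}]'

```text
t: 24.55
tcp_pos: [0.6257, -0.0702, 0.2082]
orientation: [2.424, 1.998, 0.001]
contact_force: [-0.1, -0.2, 0.2]
width: 0.006
```

Call:
servo_tool --steps '[{"dx":0,"dy":0,"dz":-1.5,"rx":0,"ry":0,"rz":0,"claw":255},{"dx":0,"dy":0,"dz":-1.5,"rx":0,"ry":0,"rz":0,"claw":255}]'

```text
t: 24.75
tcp_pos: [0.6258, -0.0702, 0.2069]
orientation: [2.423, 1.997, 0.002]
contact_force: [-2.5, 1.2, 8.2]
width: 0.003
```

Call:
servo_tool --steps '[{"dx":0,"dy":0,"dz":-1.5,"rx":0,"ry":0,"rz":0,"claw":255},{"dx":0,"dy":0,"dz":-1.5,"rx":0,"ry":0,"rz":0,"claw":255},{"dx":0,"dy":0,"dz":-1.0,"rx":0,"ry":0,"rz":0,"claw":255}]'

```text
t: 25.05
tcp_pos: [0.6258, -0.0702, 0.2037]
orientation: [2.422, 1.997, 0.003]
contact_force: [-1.7, 1.3, 8.1]
width: 0.005
```

Call:
servo_tool --steps '[{"dx":0,"dy":0,"dz":-1.0,"rx":0,"ry":0,"rz":0,"claw":255},{"dx":0,"dy":0,"dz":-1.0,"rx":0,"ry":0,"rz":0,"claw":255},{"dx":0,"dy":0,"dz":0,"rx":0,"ry":0,"rz":0,"claw":255}]'

```text
t: 25.35
tcp_pos: [0.6258, -0.0702, 0.2015]
orientation: [2.422, 1.997, 0.003]
contact_force: [-2.3, 0.1, 7.4]
width: 0.007
```

Call:
servo_tool --steps '[{"dx":0,"dy":0,"dz":-0.8,"rx":0,"ry":0,"rz":0,"claw":255},{"dx":0,"dy":0,"dz":-0.7,"rx":0,"ry":0,"rz":0,"claw":255}]'

```text
t: 25.55
tcp_pos: [0.6258, -0.0702, 0.2002]
orientation: [2.422, 1.997, 0.003]
contact_force: [-2.1, 0.7, 8.1]
width: 0.007
```

Call:
servo_tool --steps '[{"dx":0,"dy":0,"dz":-0.7,"rx":0,"ry":0,"rz":0,"claw":255},{"dx":0,"dy":0,"dz":0,"rx":0,"ry":0,"rz":0,"claw":255}]'

```text
t: 25.75
tcp_pos: [0.6258, -0.0702, 0.2001]
orientation: [2.422, 1.996, 0.004]
contact_force: [-4.1, -0.1, 10.3]
width: 0.006
```

Call:
servo_tool --steps '[{"dx":0,"dy":0,"dz":-0.7,"rx":0,"ry":0,"rz":0,"claw":255},{"dx":0,"dy":0,"dz":0,"rx":0,"ry":0,"rz":0,"claw":255}]'

```text
t: 25.95
tcp_pos: [0.6258, -0.0702, 0.2001]
orientation: [2.421, 1.996, 0.004]
contact_force: [-4.6, 1.2, 11.4]
width: 0.005
```

Call:
servo_tool --steps '[{"dx":0,"dy":0,"dz":-1,"rx":0,"ry":0,"rz":0,"claw":255},{"dx":0,"dy":0,"dz":-1,"rx":0,"ry":0,"rz":0,"claw":255},{"dx":0,"dy":0,"dz":-1,"rx":0,"ry":0,"rz":0,"claw":255},{"dx":0,"dy":0,"dz":0,"rx":0,"ry":0,"rz":0,"claw":255}]'

```text
t: 26.35
tcp_pos: [0.6259, -0.0702, 0.2]
orientation: [2.42, 1.995, 0.007]
contact_force: [-8.1, 1.3, 20.3]
width: 0.005
```

Call:
servo_tool --steps '[{"dx":0,"dy":0,"dz":4,"rx":0,"ry":0,"rz":0,"claw":255},{"dx":0,"dy":0,"dz":8,"rx":0,"ry":0,"rz":0,"claw":255},{"dx":0,"dy":0,"dz":30,"rx":0,"ry":0,"rz":0,"claw":255},{"dx":0,"dy":0,"dz":30,"rx":0,"ry":0,"rz":0,"claw":255},{"dx":0,"dy":-30,"dz":30,"rx":0,"ry":0,"rz":0,"claw":255},{"dx":0,"dy":-40,"dz":0,"rx":0,"ry":0,"rz":0,"claw":255},{"dx":0,"dy":-40,"dz":0,"rx":0,"ry":0,"rz":0,"claw":255},{"dx":0,"dy":-40,"dz":0,"rx":0,"ry":0,"rz":0,"claw":255},{"dx":0,"dy":0,"dz":0,"rx":0,"ry":0,"rz":0,"claw":255},{"dx":0,"dy":0,"dz":0,"rx":0,"ry":0,"rz":0,"claw":255}]'

```text
t: 27.35
tcp_pos: [0.6256, -0.2209, 0.2944]
orientation: [-2.425, -1.996, 0.0]
contact_force: [0.1, 1.0, 0.0]
width: 0.007
```

```bash
python3 look.py J 8; python3 pf2.py J | tail -4; python3 - <<'E'
from st import *
import pickle
status(90)
for n in("top","side"):
    p=read_camera(n); C=cloud(p); D=C-O; x=D@TX;y=D@TY;z=C[...,2]
    p0=pickle.load(open(n+"0.pkl","rb")); C0=cloud(p0); D0=C0-O; x0=D0@TX;y0=D0@TY;z0=C0[...,2]
    k=(np.hypot(x,y)<.014)&(z>.18)&(z<.23)&(p["depth"]>0); k0=(np.hypot(x0,y0)<.014)&(z0>.18)&(z0<.23)&(p0["depth"]>0)
    print(n,"cap z",np.median(z[k]),"before",np.median(z0[k0]),k.sum())
    cv2.imwrite(f"pics/{n}end.png",p["pixels"][:,:,::-1])
E
```

```text
[([326.7, 268.3], 0.36)]
J (0, 0) 0.039 [ 2.57730e+00  2.70000e-03  4.36571e+01  1.17000e-02  8.00000e-04
 -5.00000e-04 -9.00000e-04] 9020
J free [ 2.58850e+00  2.10000e-03  3.66414e+01  9.90000e-03  3.20000e-03
  1.62800e-01 -4.00000e-03] 9630
t 27.8 q [-0.39  0.3   0.87 -0.    1.97 -0.2 ]
TCP timer mm [-145.7  -28.7  295.7] tip [-145.7  -28.7  273.7] F [-0.5 -0.9 -0.7] w 0.01
rot err [ 0.     0.001 -0.002]
top cap z 0.1967408594509793 before 0.20375801560629758 241
side cap z 0.19970111935798163 before 0.20652626594315598 108
```

View pics/sideend.png

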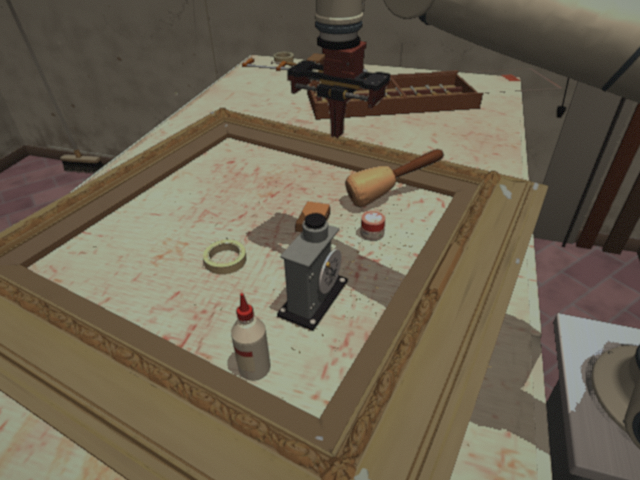

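View pics/lookJ.png

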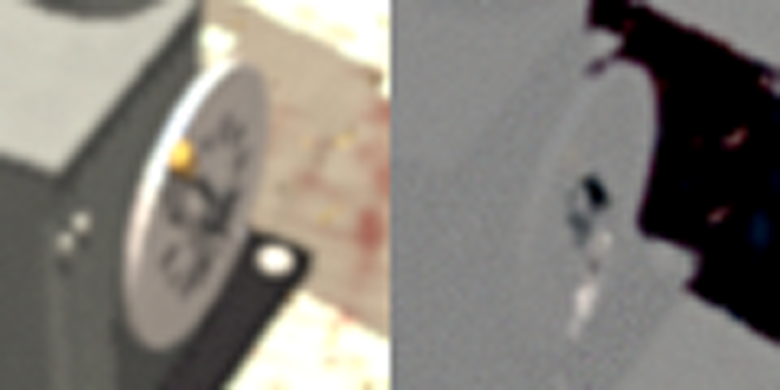

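```bash
python3 -c "
from rig import *
print(job_done())"
```

```text
the job is handed in; nothing more can be done
None
```

I set the wheel and then pressed the lock cap. The job is handed in at about 28 s on the clock. The pointer is opposite the marker as closely as I could measure.

**Wheel:** Three pushes on successive ridges from under the hood took it from about 0.54 rad to about 2.6 rad. I then backed the arm off.
- **Pointer:** Side-image fits give 2.58–2.62 rad. The fingertip position gave about 2.64 rad, and the height of the front ridge seen from above about 2.62 rad.
- **Marker:** The side camera gives about 2.66 rad, the top camera about 2.59 rad, and a joint fit 2.62–2.64 rad.
- **Disagreement:** The two cameras disagree by about 0.07 rad on the marker. The tip-finding network also conflicted: the side view put the pointer about 0.12 rad short, and the top view about 0.07 rad past. I went with the middle, so alignment is probably within about 0.03–0.04 rad.

**Cap:** I pressed it only after setting the wheel. It moved from first contact at about 0.208 m to a hard stop at 0.200 m, and did not move further at 20 N. Depth readings before and after show 6.8–7.0 mm of travel, roughly in line with the full 8 mm.

**Final checks:** After the cap press, the side image showed no change in the pointer. The marker, bottle, pot and sanding block looked undisturbed, and the arm was clear of everything. The closed fingertips reached only about 4 mm past the TCP instead of the stated 22 mm, so I worked from measured contact.

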